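Hang a shoe shelf on the slatwall stand

TASK

Hang the loose shoe shelf in the top groove of the slatwall stand, in the middle of the free stretch beside the shelf that is already up: with its front raised, angle the hook tongue into the groove, feeling for it without forcing the thin lips, then lower the front by hand until the shelf is level and locked, its back tight against the panel. Do not let it drop, leave it hanging on its own, and leave the other goods as they stand.

Things in the scene. Friction and masses are not known exactly. Their poses are not given: they have to be found in the camera images.
- stand: Low slatwall stand, fixed on the counter: white-faced panel 400 mm wide, 21 mm thick, from about 22 to 207 mm high, clamped by hand between two aluminium posts (25 mm wide, 226 mm high, 213 mm either side) on feet 150 mm long. Two level grooves run its whole width, about 75 and 150 mm up. Origin: on the counter under the middle of the panel's face; x straight out of the face, y along it, z up.
- groove (a point): Nominal middle of the top groove's mouth, in the plane of the face, mid free stretch, 150 mm up; axes as the stand's. The panel is clamped by hand, so the real groove is level but anywhere from 12 mm below to 12 mm above this point. Mouth 8 mm high through a lip 5 mm thick, behind it a hollow 24 mm high that ends 18 mm behind the face. The lips chip if the raised shelf presses on them above 25 N.
- up_shelf (a point): Nominal board centre of the shelf already up in the top groove (it sits as much higher or lower as the real groove does), same size as the loose one, 190 mm along the groove (+y) from groove. A work shoe stands on it: 85 mm wide, 100 mm high, reaching 270 mm out from the panel. Part of the stand. Axes as the stand's.
- shelf_mid (a point): Centre of the loose shelf's board, half-way up. White board 220 mm long (x), 64 mm wide (y), 25 mm thick (z up), 0.12 to 0.22 kg, lying on the counter. Aluminium hook tongue on its -x end, grey-edged front at +x. The tongue, 56 mm wide, 4.2 mm thick, runs 17 mm out and up at 30 degrees to the board: with the front raised 30 degrees it is level and points straight into the groove.
- shelf_back (a point): Point on the loose shelf's -x end face, mid width, 24.2 mm above the underside (110 mm behind, 11.7 mm above shelf_mid); axes as the shelf's. The tongue's underside starts 4 mm below it, with a flat seat 3.5 mm deep there. Once hung, this point is mid-mouth of the real groove, in the plane of the face; seat on the lower lip, tip up behind the upper lip, the shelf drooping about 0.02 rad.
- tongue_tip (a point): Middle of the end face of the loose shelf's tongue: 13.7 mm beyond (-x) and 6.3 mm above shelf_back in the shelf's axes; axes as the shelf's.
- shoebox: Closed cardboard shoe box 310 x 190 x 110 mm on the counter, to be left alone; origin at the centre of its underside.
- shoe: Black work shoe, 260 mm long, standing on the shoe box, to be left alone; origin under its middle.
- brush: Wooden shoe brush 150 x 50 x 38 mm on the counter, to be left alone; origin at the centre of its underside.
- tin: Flat round tin of shoe polish, 78 mm across, 25 mm high, on the counter, to be left alone; origin at the centre of its underside.
There are look-alikes about, which are no part of the job. What is shaped like the part that bears shelf_mid but brown or turquoise is not meant.

How it is judged:
On the way:
1. the shelf's tongue is in the top groove with the front of the shelf raised (x of shelf_back in the frame of groove between -0.01 and 0.009 m and z of shelf_back in the frame of groove between -0.02 and 0.02 m and y of shelf_back in the frame of groove between -0.045 and 0.045 m and angle between shelf_mid's own z axis and vertical between 0.26 and 0.9 rad), for 0.1 s.
At the end, for the whole second after the job is handed in: The loose shelf hangs on its own in the top groove: its back against the panel's face (within 3 mm), within 35 mm of the middle of the free stretch, level within 0.08 rad, square to the panel within 0.1 rad, at rest (x of shelf_back in the frame of groove between -0.004 and 0.003 m and z of shelf_back in the frame of groove between -0.016 and 0.016 m and y of shelf_back in the frame of groove between -0.035 and 0.035 m and angle between shelf_mid's own z axis and vertical below 0.08 rad and angle between the x axis of shelf_mid and the x axis of groove, either way round below 0.1 rad and linear speed of shelf below 0.02 m/s); the robot touches nothing.
It fails at once if the raised shelf (not yet lowered) is pressed against the stand with more than 25 N (contact force between shelf and stand above 25 N and angle between shelf_mid's own z axis and vertical above 0.1 rad).
It fails at once if the shelf is let drop or swing down while its tongue is at the groove (angular speed of shelf above 2.5 rad/s and distance between shelf_back and groove below 0.05 m).
It fails at once if the robot pushes the stand or the shelf already up with more than 25 N (contact force between any of the arm, the fingers and stand above 25 N).
It fails at once if a bystander is moved more than 15 mm (distance of any of shoebox, shoe, brush, tin from where it was at the start of the episode above 0.015 m).
It also fails if it takes over 67 s, if anything falls off the work surface, if the arm or the gripper's body presses on something with over 40 N, if the wrist force passes 120 N, or if a joint passes its speed limit or range.

ROBOT

A 7-joint arm with a two-finger parallel gripper is mounted at the origin on the work surface. World frame = base frame: x ahead of the robot, y to its left, z up, the work surface at z = 0. Lengths are in m, angles in rad, forces in N, time in s.
With the tool pointing down it reaches from about 0.4 to 0.875 m from the base axis. Payload 4.4 kg.
Tool frame: the origin (TCP) lies at the very end of the fingers, on their centre line; the grasp point (between the pads) lies 19 mm behind it; z points along the fingers, y is the direction in which the jaws open and shut (so a half turn about z gives the same grasp; the last joint's range is limited). The gripper opens to 85 mm and grips with 20 to 120 N. Pads are 22 mm wide; open, the fingers measure 114 mm over their backs; the gripper's body (76 mm by 85 mm) begins 54 mm behind the grasp point. The pads swing forward as they close: fully open they stand 13 mm farther back than shut.
Start: joints at [-1.246, 0.628, 0.038, 1.517, -0.027, 0.996, -0.02], TCP at [0.248, 0.601, 0.231] pointing down, gripper open.
Joint ranges: [-3.06, 3.06], [-0.37, 2.12], [-1.25, 1.32], [0.18, 2.47], [-1.1, 4.24], [0.23, 1.98], [-2.94, 2.94]. Speed limits (rad/s): [2.57, 2.57, 3.14, 3.14, 3.14, 3.14, 3.14].

INTERFACE

Orientations are given as a unit quaternion [x, y, z, w].
In Python, from workcell import monitor, imaging, r gives the robot as it stands.
- The arm moves only by the tool play_rows, never from a script. Its argument "increments" is text: rows parted by semicolons, each of 7 numbers parted by spaces: the finger opening in mm, from 0 to 85.4, then the shift along the world's x, y, z in mm, then the turn, a rotation vector about the world's x, y, z in rad. A call has 1 to 12 rows; each row is the pose to reach, as a shift and turn from the pose measured when the call began; what a row does not reach only later rows make up. A row lasts 1/10 s, in which the tool goes at most 50 mm and 8.59 degrees, less where a joint would pass 70% of its speed; a pose out of reach is approached as far as the arm can. A call with a gripper value outside its range is refused whole. The fingers move at their own pace and stop on an object; "grip_force" is the grip in N (left out, the last holds). Time passes only in rows, so rows that repeat a pose let the fingers close. It gives the time, the measured TCP pose, the force and the opening at its end, in the units of the state.
- monitor.get_obs(): the state, without advancing time (a new reading comes with each control period).
- imaging.get_image(name): name is "side" or "top" or "wrist"; returns the picture (400x640x3 uint8, red, green, blue); there is no depth.
- imaging.camera_info(name): a dict with "intrinsics" (3x3 intrinsics, pixels), "world_from_camera" (4x4, takes a point from camera to world coordinates); the wrist camera has in their place "mount" (4x4, takes a point from camera to tool coordinates, whose origin is the TCP and whose axes are the flange's). Camera axes: x right, y down, z forward; pixel columns grow to the right and rows downward; lengths in m; the calibration is good to about 2 mm. A picture is of the moment at which its call begins: read the wrist's pose just before it. camera_info takes no time and is no camera call.
- r.job_done(): hands the job in, once; it reports no verdict.
The state is a dict: "t": time; "joints": joint angles; "joint_vel": joint speeds; "effort": joint torques, N m; "position": TCP position; "orientation": TCP orientation; "ft_force": force on the tool from outside, world axes, zero at the start; "torque": the same for the moment, N m; "opening": finger opening in m.
Only numpy, scipy, OpenCV 4.12 (cv2) and the standard library are available. Lean on these libraries where they do the work, as an engineer would, in place of code of your own. Each camera call takes 0.05 s, during which the arm holds its last target.

## Working session

There is one attempt and no reset: what is moved stays moved. The work goes in short steps, Python scripts to look and compute and a tool call to move; the robot and the scene stay as the last step left them, time stands still between calls to the robot, and variables do not carry over. Pictures are saved under pics/ and viewed, and the job is handed in when it is done.

Besides the shell and the picture viewer there is one more tool, called after ">>>" as name(argument=value, ...) on one line, values as JSON. play_rows: Moves the arm, as the interface text tells. Its arguments: {"type":"object","properties":{"increments":{"type":"string"},"grip_force":{"type":"number"}},"required":["increments"]}

```bash
mkdir -p pics; ls; python3 - <<'E'
from workcell import monitor, imaging, r
import cv2,numpy as np
o=monitor.get_obs();print(o)
for n in("side","top","wrist"):
    im=imaging.get_image(n);cv2.imwrite(f"pics/{n}0.png",im[:,:,::-1])
    print(n,imaging.camera_info(n))
E
```

```text
pics
{'t': 0.0, 'joints': array([-1.24582121,  0.62932416,  0.03844849,  1.51840503, -0.02700324,
        0.99633284, -0.01998584]), 'joint_vel': array([ 4.24035230e-05, -2.39991713e-03, -1.07435689e-03, -1.65808438e-03,
        2.05102159e-04, -2.89407451e-04,  2.48658106e-04]), 'effort': array([-4.24277723e-04, -5.63388956e+01,  1.22595035e+00, -1.93443453e+01,
        1.09368085e-02,  1.03181438e-02, -7.01233461e-06]), 'position': array([0.24731555, 0.60040239, 0.23039163]), 'orientation': array([ 1.94143570e-01,  9.80972641e-01, -9.59543125e-04, -1.76254972e-04]), 'ft_force': array([ 1.08223504,  0.44379039, -1.29036251]), 'torque': array([-0.00656646,  0.01745772, -0.01587561]), 'opening': 0.0853646210888365}
side {'intrinsics': array([[458.15638859,   0.        , 317.57559155],
       [  0.        , 458.15638859, 199.3345469 ],
       [  0.        ,   0.        ,   1.        ]]), 'world_from_camera': array([[-0.95453324, -0.19341403,  0.22684202,  0.11459862],
       [-0.29807314,  0.63028501, -0.71686345,  1.34151698],
       [-0.00432368, -0.75188551, -0.65927952,  1.31947274
[... 333 characters left out ...]
99992965,  0.01059377,  0.005335  ,  0.02025088],
       [-0.00611158, -0.07467984, -0.99718883,  1.90973498],
       [ 0.        ,  0.        ,  0.        ,  1.        ]])}
wrist {'intrinsics': array([[329.96635802,   0.        , 319.06366797],
       [  0.        , 329.96635802, 202.67375761],
       [  0.        ,   0.        ,   1.        ]]), 'mount': array([[-6.39074251e-04, -9.64574962e-01, -2.63808140e-01,
         6.64303780e-02],
       [ 9.99999730e-01, -5.20523560e-04, -5.19279222e-04,
         7.67018218e-04],
       [ 3.63565383e-04, -2.63808401e-01,  9.64575034e-01,
        -1.42117243e-01],
       [ 0.00000000e+00,  0.00000000e+00,  0.00000000e+00,
         1.00000000e+00]])}
```

View pics/side0.png

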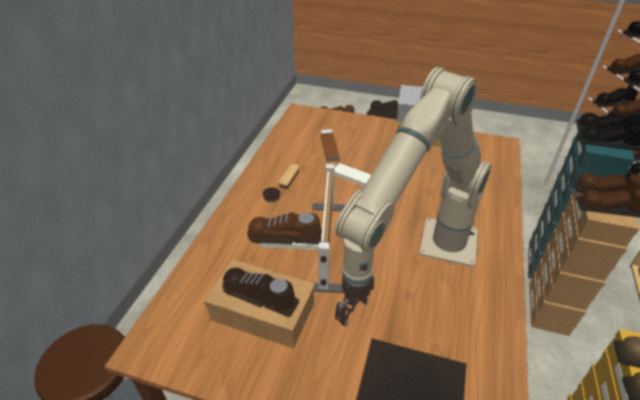

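View pics/top0.png

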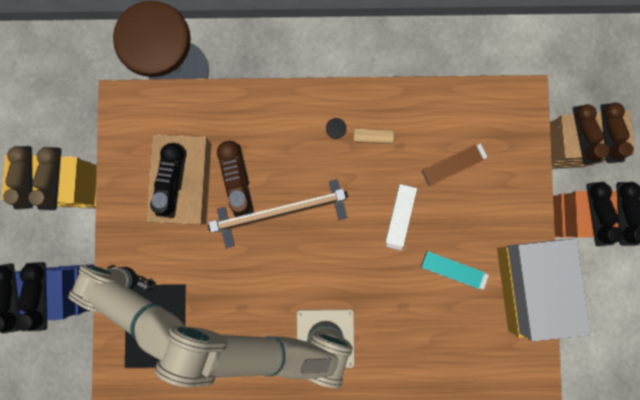

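View pics/wrist0.png

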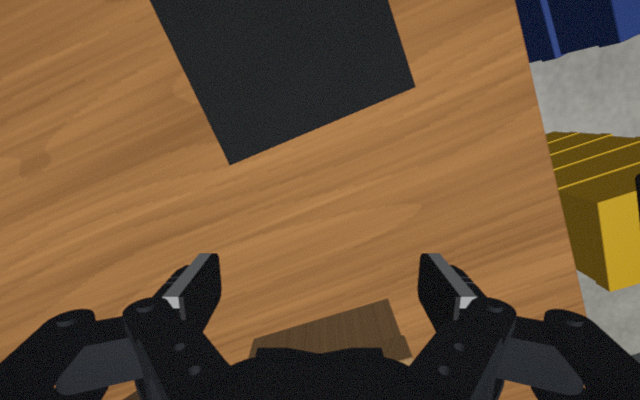

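```bash
python3 - <<'E'
import cv2
a=cv2.imread('pics/top0.png')
cv2.imwrite('pics/c1.png',cv2.resize(a[165:265,370:470],None,fx=6,fy=6,interpolation=cv2.INTER_CUBIC))
cv2.imwrite('pics/c2.png',cv2.resize(a[130:260,200:360],None,fx=5,fy=5,interpolation=cv2.INTER_CUBIC)[:600])
b=cv2.imread('pics/side0.png')
cv2.imwrite('pics/c3.png',cv2.resize(b[110:310,240:400],None,fx=3.0,fy=3.0,interpolation=cv2.INTER_CUBIC))
E
```

```text
(no output)
```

View pics/c1.png

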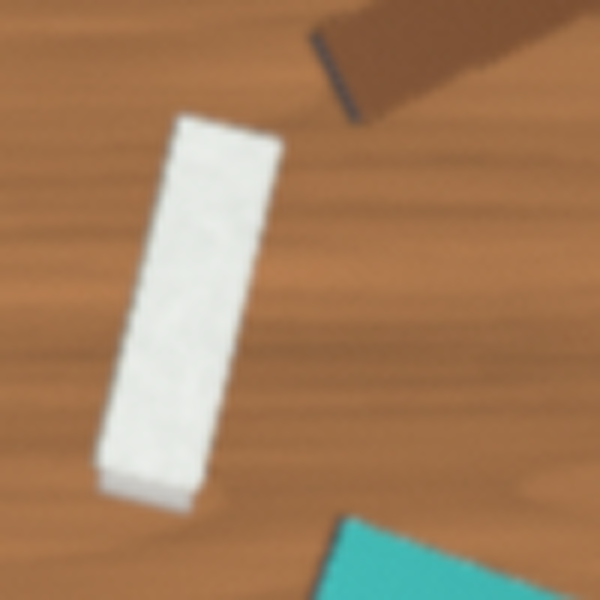

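View pics/c2.png

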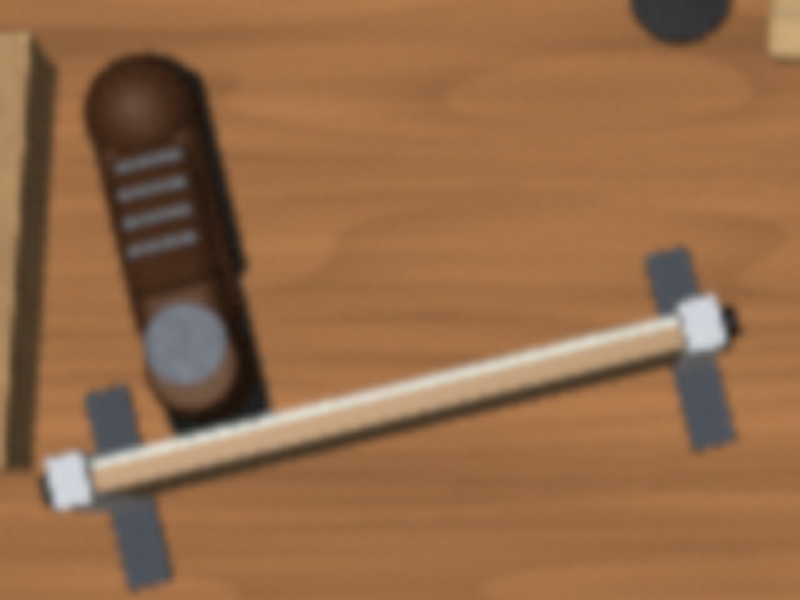

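View pics/c3.png

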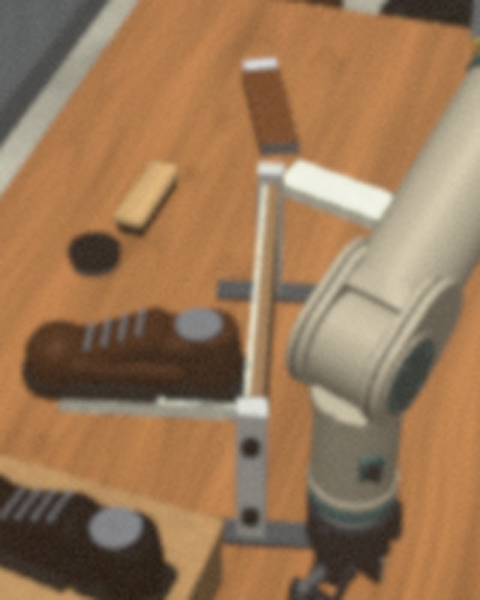

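```bash
cat > h.py <<'E'
import numpy as np
from workcell import monitor, imaging, r
from scipy.spatial.transform import Rotation as R
def ray(n,uv,z):
    c=imaging.camera_info(n);T=c['world_from_camera']
    d=T[:3,:3]@np.linalg.solve(c['intrinsics'],[uv[0],uv[1],1]);o=T[:3,3]
    return o+d*(z-o[2])/d[2]
def proj(n,p):
    c=imaging.camera_info(n);T=c['world_from_camera']
    q=c['intrinsics']@(T[:3,:3].T@(np.array(p)-T[:3,3]));return q[:2]/q[2]
E
python3 - <<'E'
from h import *
np.set_printoptions(precision=4,suppress=True)
# crop resize offset: u=(x+.5)/6-.5+370
f=lambda x,y,s,u0,v0:((x+.5)/s-.5+u0,(y+.5)/s-.5+v0)
c=[ray('top',f(x,y,6,370,165),.025) for x,y in [(178,117),(283,142),(204,490),(97,465)]]
for p in c:print(p)
print('len',np.linalg.norm(c[0]-c[3]),np.linalg.norm(c[1]-c[2]),'wid',np.linalg.norm(c[0]-c[1]),np.linalg.norm(c[2]-c[3]))
m=sum(c)/4;ax=(c[0]+c[1]-c[2]-c[3]);print('mid',m,'yaw',np.arctan2(ax[1],ax[0]))
L=ray('top',f(68,481,5,200,130),.226);Rr=ray('top',f(704,323,5,200,130),.226)
print('posts',L,Rr,np.linalg.norm(L-Rr)); y=(L-Rr);print('yaw',np.arctan2(-y[0],y[1]))
a=ray('top',f(93,459,5,200,130),.207);b=ray('top',f(677,317,5,200,130),.207)
print('panel front edge',a,b,np.linalg.norm(a-b),'mid',(a+b)/2); y=a-b;print(np.arctan2(-y[0],y[1]))
for q in[(93,490),(680,344)]:print('back',ray('top',f(*q,5,200,130),.207))
E
```

```text
[ 0.5584 -0.2779  0.025 ]
[ 0.5424 -0.3415  0.025 ]
[ 0.3315 -0.2885  0.025 ]
[ 0.3472 -0.2241  0.025 ]
len 0.21794858141817114 0.21748916543901642 wid 0.06563371345086758 0.06627385084235014
mid [ 0.4449 -0.283   0.025 ] yaw -0.24759140388170794
posts [0.4077 0.3629 0.226 ] [ 0.5066 -0.0531  0.226 ] 0.427588160508565
yaw 0.2335241536056155
panel front edge [0.4225 0.3503 0.207 ] [ 0.5124 -0.0361  0.207 ] 0.39674869807892127 mid [0.4675 0.1571 0.207 ]
0.2285938856047554
back [0.4021 0.3502 0.207 ]
back [ 0.4945 -0.0378  0.207 ]
```

The candidates are white at (402,217), brown at (455,165) and turquoise at (455,270) in the top picture. I choose the white one. Its light aluminium tongue is at the near end, about (394,247), and it lies 220 x 65 mm, which matches the description. The up shelf, with a shoe on it, is on the far side of the panel. Next I raise the arm and swing over to look at the panel face from the front.

>>> play_rows(increments="85 0 0 50 0 0 0;85 0 0 100 0 0 0;85 10 -5 150 0 0 -0.1;85 30 -20 190 0 0 -0.2;85 60 -45 220 0 0 -0.35;85 95 -75 220 0 0 -0.5;85 130 -105 220 0 0 -0.65;85 165 -135 220 0 0 -0.8;85 200 -170 220 0 0 -0.95;85 235 -200 220 0 0 -1.1;85 270 -235 220 0 0 -1.25;85 305 -265 220 0 0 -1.4")

```text
t: 1.35
position: [0.5535, 0.3335, 0.4506]
orientation: [0.783, 0.623, -0.001, -0.0]
ft_force: [0.2, 0.9, 0.6]
opening: 0.085
```

>>> play_rows(increments="85 30 -30 0 0 0 -0.14;85 60 -60 0 0 0 -0.28;85 90 -90 0 0 0 -0.42;85 110 -110 0 0 0 -0.56;85 128 -126 -10 0 0 -0.7;85 128 -126 -20 0 0 -0.84;85 128 -126 -40 0 0 -0.98;85 128 -126 -50 0 0 -1.113;85 128 -126 -50 0 0 -1.113")

```text
t: 2.25
position: [0.6806, 0.2077, 0.3981]
orientation: [0.993, 0.115, -0.002, -0.0]
ft_force: [-0.9, -0.3, 0.4]
opening: 0.0853
```

>>> play_rows(increments="85 0 0 -10 -0.03 0.13 0;85 0 0 -20 -0.06 0.26 0;85 0 0 -30 -0.0916 0.389 0;85 0 0 -30 -0.0916 0.389 0")

```text
t: 2.65
position: [0.6693, 0.2041, 0.3546]
orientation: [0.976, 0.114, -0.187, 0.022]
ft_force: [-0.3, 0.0, -1.1]
opening: 0.0846
```

```bash
python3 - <<'E'
from h import *
import cv2
o=monitor.get_obs();np.save('w1.npy',np.r_[o['position'],o['orientation']]);print(o['t'],o['joints'],o['position'])
im=imaging.get_image('wrist');cv2.imwrite('pics/w1.png',im[:,:,::-1])
E
```

```text
2.65 [-0.37114315  0.92943629  0.18994533  0.63256936 -0.16259693  1.96643031
 -1.59984889] [0.66932659 0.20409811 0.35463282]
```

View pics/w1.png

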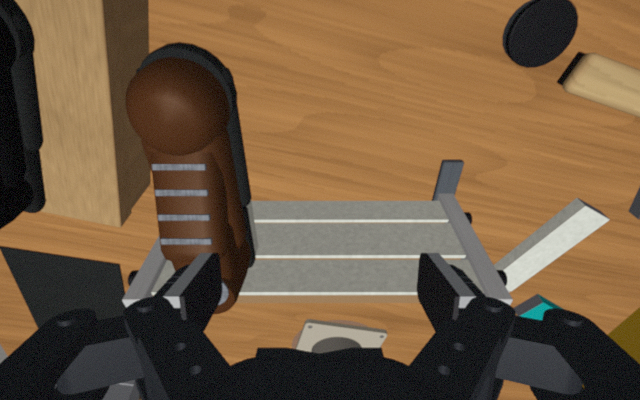

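```bash
python3 - <<'E'
import cv2
a=cv2.imread('pics/w1.png')
cv2.imwrite('pics/c4.png',cv2.resize(a[195:305,230:350],None,fx=5.4,fy=5.4,interpolation=cv2.INTER_CUBIC))
cv2.imwrite('pics/c5.png',cv2.resize(a[195:305,390:520],None,fx=5.4,fy=5.4,interpolation=cv2.INTER_CUBIC))
E
```

```text
(no output)
```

View pics/c4.png

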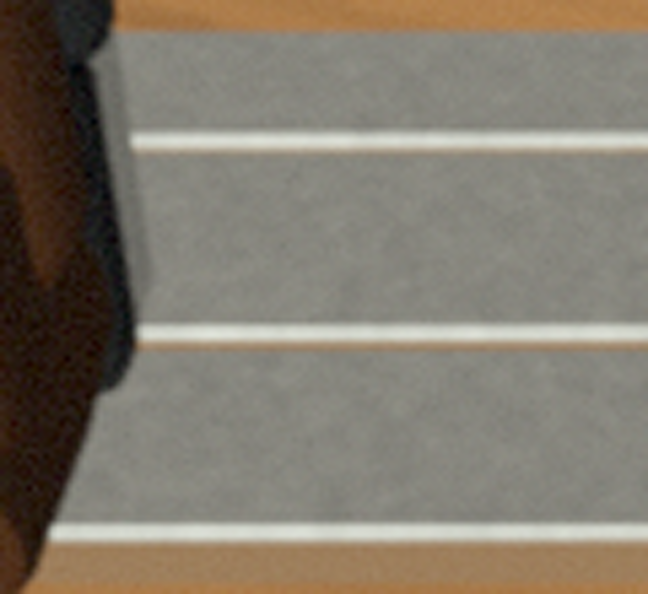

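View pics/c5.png

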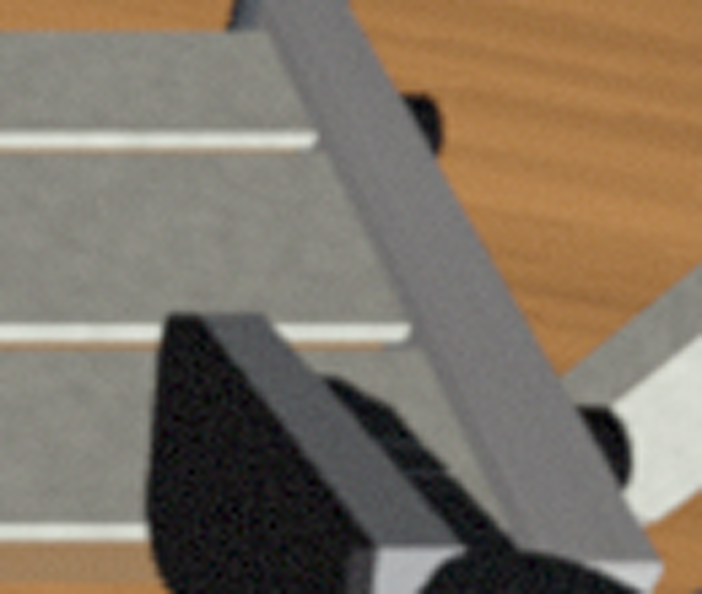

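```bash
cat >> h.py <<'E'
def wray(uv,pose):
    c=imaging.camera_info('wrist');M=c['mount'];Rt=R.from_quat(pose[3:]).as_matrix()
    d=M[:3,:3]@np.linalg.solve(c['intrinsics'],[uv[0],uv[1],1])
    return Rt@M[:3,3]+pose[:3],Rt@d
YAW=.231
N=np.array([np.cos(YAW),np.sin(YAW),0]);Y=np.array([-np.sin(YAW),np.cos(YAW),0])
F0=np.array([.468,.157,0])
def wplane(uv,pose,off=0):
    o,d=wray(uv,pose);p=o+d*((F0-o)@N+off)/(d@N)
    return np.array([(p-F0)@N,(p-F0)@Y,p[2]])
def wz(uv,pose,z):
    o,d=wray(uv,pose);p=o+d*(z-o[2])/d[2];return p,np.array([(p-F0)@N,(p-F0)@Y,p[2]])
E
python3 - <<'E'
from h import *
np.set_printoptions(precision=4,suppress=True)
P=np.load('w1.npy')
g=lambda x,y,u0:((x+.5)/5.4-.5+u0,(y+.5)/5.4-.5+195)
for nm,q,u in [('bot edge L',(115,31),230),('bot edge R',(265,31),390),('low groove bot L',(135,131),230),('low groove bot R',(315,131),390),('low groove top L',(135,153),230),
 ('top groove bot L',(140,323),230),('top groove bot R',(410,323),390),('top groove top L',(140,349),230),('top groove top R',(410,347),390),('top edge L',(55,522),230),('top edge R',(140,524),390)]:
  for off in(0,-.003,.003): print(nm,wplane(g(*q,u),P,off)[1:],end=' ')
  print()
print('post R front top corner',wz(g(515,550,390),P,.226))
# up shelf right edge: lower corner at face around
print('upshelf right edge at face',wplane(g(136,290,230),P))
print('upshelf edge',wz(g(150,280,230),P,.14), wz(g(95,60,230),P,.16),wz(g(133,290,230),P,.16))
E
```

```text
bot edge L [0.1116 0.0273] bot edge L [0.1126 0.0233] bot edge L [0.1106 0.0314] 
bot edge R [-0.1963  0.0272] bot edge R [-0.1981  0.0232] bot edge R [-0.1944  0.0313] 
low groove bot L [0.0982 0.0748] low groove bot L [0.0991 0.0712] low groove bot L [0.0973 0.0784] 
low groove bot R [-0.1966  0.0747] low groove bot R [-0.1984  0.0711] low groove bot R [-0.1947  0.0783] 
low groove top L [0.0967 0.0843] low groove top L [0.0976 0.0808] low groove top L [0.0958 0.0878] 
top groove bot L [0.0853 0.1494] top groove bot L [0.0861 0.1465] top groove bot L [0.0845 0.1523] 
top groove bot R [-0.1968  0.1494] top groove bot R [-0.1987  0.1465] top groove bot R [-0.195   0.1523] 
top groove top L [0.084  0.1582] top groove top L [0.0848 0.1553] top groove top L [0.0832 0.161 ] 
top groove top R [-0.194   0.1575] top groove top R [-0.1958  0.1547] top groove top R [-0.1921  0.1604] 
top edge L [0.0948 0.2101] top edge L [0.0957 0.2078] top edge L [0.094  0.2125] 
top edge R [-0.1152  0.2107] top edge R [-0.1163  0.2083] top edge R [-0.1142  0.213 ] 
post R front top corner (array([ 0.5219, -0.0243,  0.226 ]), array([ 0.011 , -0.1888,  0.226 ]))
upshelf right edge at face [-0.      0.0881  0.1379]
upshelf edge (array([0.4543, 0.2397, 0.14  ]), array([0.0056, 0.0836, 0.14  ])) (array([0.5371, 0.2584, 0.16  ]), array([0.0905, 0.0829, 0.16  ])) (array([0.4704, 0.2427, 0.16  ]), array([0.022 , 0.0828, 0.16  ]))
```

```bash
python3 - <<'E'
from h import *
np.set_printoptions(precision=4,suppress=True)
import cv2
b=cv2.imread('pics/side0.png')
cv2.imwrite('pics/c6.png',cv2.resize(b[205:295,235:345],None,fx=6.5,fy=6.5,interpolation=cv2.INTER_CUBIC))
P=np.load('w1.npy')
for uv in[(252,240),(248,200),(232,100)]: print(uv,[wz(uv,P,z)[1] for z in(.128,.155,.17)])
print([wz(uv,P,.18)[1] for uv in[(128,105),(235,100)]])
E
```

```text
(252, 240) [array([0.0062, 0.0928, 0.128 ]), array([0.0317, 0.0853, 0.155 ]), array([0.0459, 0.0812, 0.17  ])]
(248, 200) [array([0.075 , 0.0894, 0.128 ]), array([0.095 , 0.0823, 0.155 ]), array([0.106 , 0.0783, 0.17  ])]
(232, 100) [array([0.2026, 0.0895, 0.128 ]), array([0.2122, 0.0823, 0.155 ]), array([0.2176, 0.0783, 0.17  ])]
[array([0.2166, 0.1672, 0.18  ]), array([0.2211, 0.073 , 0.18  ])]
```

View pics/c6.png

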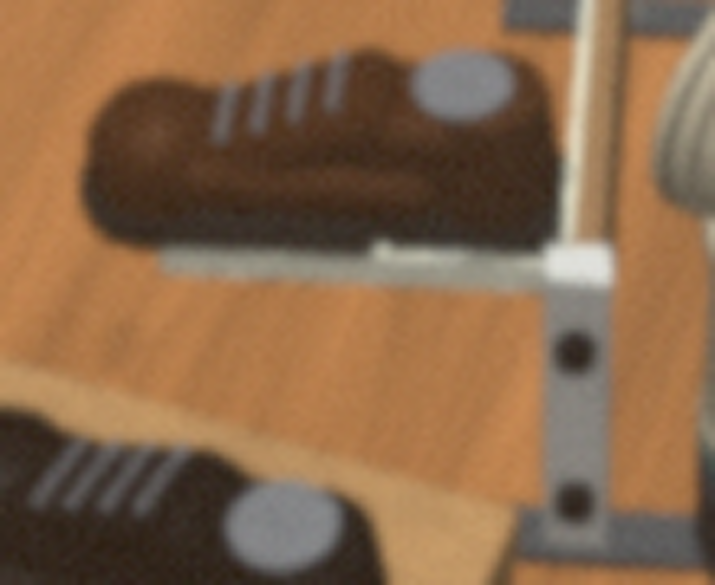

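```bash
python3 - <<'E'
from h import *
np.set_printoptions(precision=4,suppress=True)
for q,z in[((160,250),.153),((160,274),.128),((545,286),.128),((545,258),.153),((380,244),.153)]:
    p=ray('side',((q[0]+.5)/6.5-.5+235,(q[1]+.5)/6.5-.5+205),z)
    print(q,z,(p-F0)@N,(p-F0)@Y)
E
```

```text
(160, 250) 0.153 0.21398572184979633 0.15144295475404035
(160, 274) 0.128 0.21714906854930305 0.1459155875585268
(545, 286) 0.128 0.007867564993618303 0.14055401589579242
(545, 258) 0.153 0.007594299102090876 0.14333051362276916
(380, 244) 0.153 0.09673675032199366 0.13908609254964568
```

```bash
cat >> h.py <<'E'
def target_rot(yaw,pitch=0):
    # flipped hold: tool x = shelf x, tool y = -shelf y, tool z = -shelf z ; pitch = front raised
    return R.from_euler('z',yaw)*R.from_euler('y',-pitch)*R.from_euler('x',np.pi)
def delta(pos,yaw,pitch=0):
    o=monitor.get_obs();d=(np.array(pos)-o['position'])*1000
    rv=(target_rot(yaw,pitch)*R.from_quat(o['orientation']).inv()).as_rotvec()
    print('t',round(o['t'],2),'shift',d.round(1),'rot',rv.round(4),'|',np.linalg.norm(d).round(0),np.linalg.norm(rv).round(3))
E
python3 - <<'E'
from h import *
delta([.445,-.283,.30],-.248)
E
```

```text
t 2.7 shift [-222.5 -491.2  -54.4] rot [-0.0136 -0.3847 -0.4831] | 542.0 0.618
```

>>> play_rows(increments="85 -5 -20 30 -0.001 -0.05 -0.06;85 -20 -60 50 -0.003 -0.1 -0.12;85 -40 -105 50 -0.005 -0.15 -0.18;85 -60 -150 50 -0.007 -0.2 -0.25;85 -80 -195 50 -0.009 -0.25 -0.31;85 -100 -240 50 -0.011 -0.3 -0.37;85 -120 -285 50 -0.013 -0.35 -0.44;85 -140 -330 50 -0.0136 -0.385 -0.483;85 -160 -375 40 -0.0136 -0.385 -0.483;85 -185 -415 20 -0.0136 -0.385 -0.483;85 -207 -455 -10 -0.0136 -0.385 -0.483;85 -222 -491 -50 -0.0136 -0.385 -0.483")

```text
t: 3.9
position: [0.4478, -0.2788, 0.3149]
orientation: [0.992, -0.125, 0.004, 0.001]
ft_force: [0.8, -0.2, -0.1]
opening: 0.0852
```

```bash
python3 - <<'E'
from h import *
import cv2
o=monitor.get_obs();np.save('w2.npy',np.r_[o['position'],o['orientation']]);print(o['t'],o['joints'],o['position'],o['joint_vel'])
im=imaging.get_image('wrist');cv2.imwrite('pics/w2.png',im[:,:,::-1])
delta([.445,-.283,.30],-.248)
E
```

```text
3.9 [ 0.20815918  0.37988897  0.42001848  1.75786407 -0.17868746  1.03350762
 -1.12829964] [ 0.44777706 -0.2788002   0.31487362] [ 0.71448334  0.42906911 -0.02446021  0.47297413 -0.26435624 -0.83701704
  0.89857283]
t 3.95 shift [ 3.6  0.  -9.1] rot [ 0.0032 -0.0046  0.0096] | 10.0 0.011
```

View pics/w2.png

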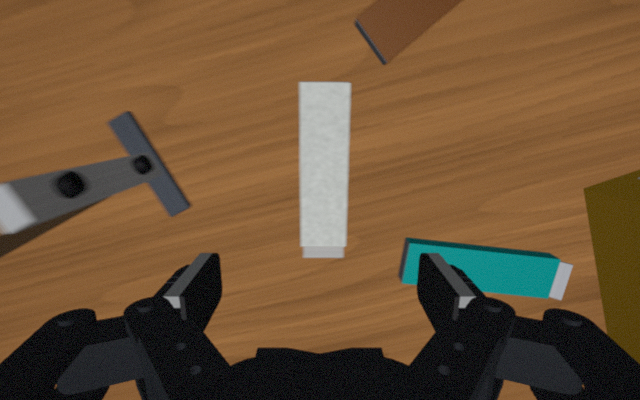

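>>> play_rows(increments="85 2 0 -40 0 0 0.005;85 4 0 -80 0.003 -0.005 0.01;85 4 0 -120 0.003 -0.005 0.01;85 4 0 -160 0.003 -0.005 0.01;85 4 0 -185 0.003 -0.005 0.01;85 4 0 -195 0.003 -0.005 0.01;85 4 0 -195 0.003 -0.005 0.01;85 4 0 -195 0.003 -0.005 0.01")

```text
t: 4.75
position: [0.4463, -0.2841, 0.1157]
orientation: [0.992, -0.124, 0.002, 0.001]
ft_force: [-0.1, 0.2, -0.4]
opening: 0.085
```

```bash
python3 - <<'E'
from h import *
import cv2
o=monitor.get_obs();np.save('w3.npy',np.r_[o['position'],o['orientation']]);print(o['t'],o['joints'],o['position'],o['joint_vel'].round(3))
im=imaging.get_image('wrist');cv2.imwrite('pics/w3.png',im[:,:,::-1])
delta([.445,-.283,.11],-.248)
E
```

```text
4.75 [ 0.31925348  0.64273856  0.29398013  1.97043798 -0.32693566  0.57022785
 -0.98409767] [ 0.44628794 -0.28414014  0.11569345] [-0.001 -0.012 -0.004 -0.005  0.003 -0.002 -0.003]
t 4.8 shift [-1.5  1.1 -5.9] rot [ 0.0022  0.0033 -0.0004] | 6.0 0.004
```

View pics/w3.png

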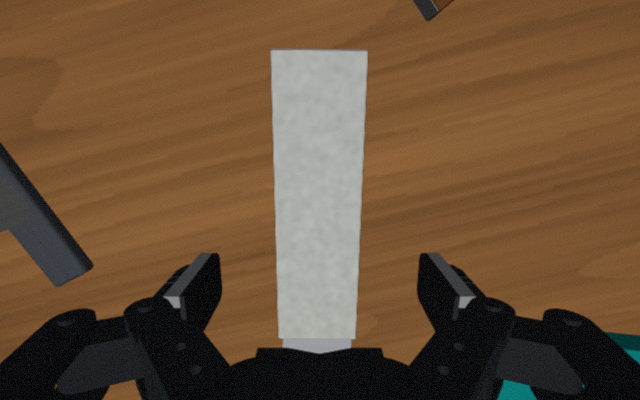

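```bash
python3 - <<'E'
from h import *
np.set_printoptions(precision=4,suppress=True)
P=np.load('w3.npy')
c=[wz(uv,P,.025)[0] for uv in[(271,50.5),(367.5,50.5),(356,338.5),(279,338.5)]]
for p in c:print(p)
print(np.linalg.norm(c[0]-c[3]),np.linalg.norm(c[1]-c[2]),np.linalg.norm(c[0]-c[1]),np.linalg.norm(c[2]-c[3]))
m=sum(c)/4;ax=c[0]+c[1]-c[2]-c[3];yaw=np.arctan2(ax[1],ax[0]);print(m,yaw)
delta([m[0],m[1],0.0],yaw)
E
```

```text
[ 0.557  -0.2794  0.025 ]
[ 0.5416 -0.3403  0.025 ]
[ 0.3304 -0.2855  0.025 ]
[ 0.3461 -0.2242  0.025 ]
0.2180654770732158 0.21817137666405853 0.0627889953422181 0.0632922976651252
[ 0.4438 -0.2823  0.025 ] -0.2548434751767486
t 4.8 shift [  -2.7    1.7 -115.9] rot [ 0.0022  0.0033 -0.0072] | 116.0 0.008
```

>>> play_rows(increments="85 -2.7 1.7 -25 0.002 0.003 -0.007;85 -2.7 1.7 -60 0.002 0.003 -0.007;85 -2.7 1.7 -90 0.002 0.003 -0.007;85 -2.7 1.7 -105 0.002 0.003 -0.007;78 -2.7 1.7 -112 0.002 0.003 -0.007;74 -2.7 1.7 -116 0.002 0.003 -0.007;70 -2.7 1.7 -118 0.002 0.003 -0.007;70 -2.7 1.7 -118 0.002 0.003 -0.007", grip_force=60)

```text
t: 5.6
position: [0.4444, -0.2828, -0.0013]
orientation: [0.992, -0.127, 0.001, 0.0]
ft_force: [-0.4, -0.3, -0.8]
opening: 0.0697
```

```bash
python3 - <<'E'
from h import *
import cv2
o=monitor.get_obs();print(o['t'],o['position'],o['ft_force'],o['opening'])
im=imaging.get_image('wrist');cv2.imwrite('pics/w4.png',im[:,:,::-1])
delta([.4438,-.2823,.0],-.2548)
E
```

```text
5.6 [ 0.44438393 -0.28278843 -0.00128067] [-0.38364461 -0.27383042 -0.76423763] 0.06966800449903449
t 5.65 shift [-0.6  0.5  1.2] rot [ 0.0011  0.0016 -0.0003] | 1.0 0.002
```

View pics/w4.png

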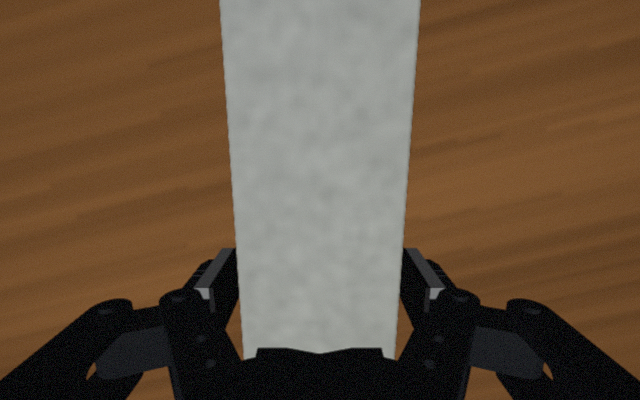

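>>> play_rows(increments="66 0 0 -2 0 0 0;60 0 0 -2 0 0 0;55 0 0 -2 0 0 0;55 0 0 -2 0 0 0;55 0 0 -2 0 0 0;55 0 0 -2 0 0 0", grip_force=80)

```text
t: 6.25
position: [0.4449, -0.283, -0.0022]
orientation: [0.992, -0.127, 0.002, 0.001]
ft_force: [-0.7, 0.3, 7.1]
opening: 0.0627
```

>>> play_rows(increments="55 0 0 20 0 0 0;55 0 0 50 0 0 0;55 0 0 95 0 0 0;55 0 0 140 0 0 0;55 0 0 185 0 0 0;55 0 0 230 0 0 0;55 0 0 275 0 0 0;55 0 0 310 0 0 0;55 0 0 330 0 0 0;55 0 0 330 0 0 0")

```text
t: 7.25
position: [0.446, -0.2839, 0.3307]
orientation: [0.992, -0.127, 0.005, 0.002]
ft_force: [0.6, -0.3, -1.5]
opening: 0.0625
```

```bash
python3 - <<'E'
from h import *
import cv2
o=monitor.get_obs();np.save('w5.npy',np.r_[o['position'],o['orientation']]);print(o['t'],o['position'],o['ft_force'],o['opening'],o['joints'])
im=imaging.get_image('wrist');cv2.imwrite('pics/w5.png',im[:,:,::-1])
im=imaging.get_image('side');cv2.imwrite('pics/s5.png',im[:,:,::-1])
E
```

```text
7.25 [ 0.44600383 -0.28386486  0.33071565] [ 0.57633666 -0.33308646 -1.52636902] 0.06252229187979859 [ 0.19867527  0.3684922   0.44670948  1.73183475 -0.17988914  1.07178095
 -1.12105463]
```

View pics/w5.png

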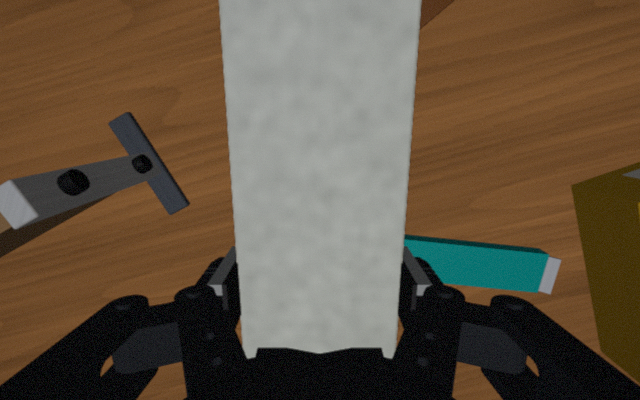

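View pics/s5.png

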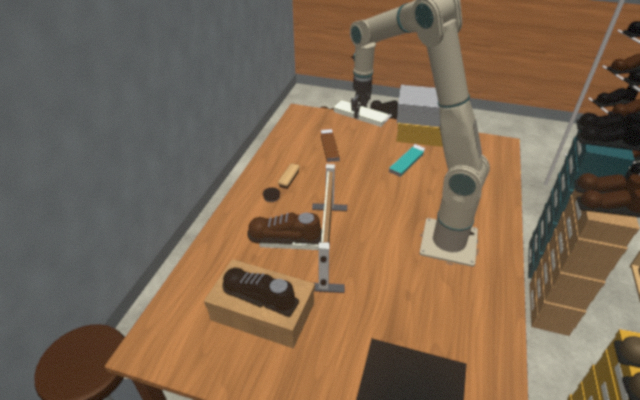

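```bash
cat >> h.py <<'E'
B_T=np.array([-.1112,0,.0264])  # shelf_back rel TCP in shelf axes
def Rs(yaw,pitch): return R.from_euler('z',yaw)*R.from_euler('y',-pitch)
def tcp_for(xb,zb,pitch,yb=-.068,yaw=YAW):
    b=F0+N*xb+Y*yb+np.array([0,0,zb]); return b-Rs(yaw,pitch).apply(B_T)
def where(yaw=None):
    o=monitor.get_obs(); S=R.from_quat(o['orientation'])*R.from_euler('x',-np.pi)
    M=S.as_matrix(); b=o['position']+M@B_T; d=b-F0
    print('t %.2f back: x %.1f y %.1f z %.1f mm pitch %.4f roll %.4f yaw-err %.4f F(n,y,z)=%.1f %.1f %.1f tq(y) %.2f open %.4f'%(o['t'],d@N*1e3,d@Y*1e3,b[2]*1e3,np.arcsin(M[2,0]),np.arcsin(M[2,1]),np.arctan2(M[1,0],M[0,0])-YAW,o['ft_force']@N,o['ft_force']@Y,o['ft_force'][2],o['torque']@Y,o['opening']))
def go(xb,zb,pitch,yb=-.068): delta(tcp_for(xb,zb,pitch,yb),YAW,pitch)
E
python3 - <<'E'
from h import *
where()
print(tcp_for(.06,.26,.0), tcp_for(.06,.154,.54))
go(.07,.37,.0)
go(.06,.25,.54)
E
```

```text
t 7.35 back: x -222.0 y -370.5 z 353.3 mm pitch 0.0027 roll -0.0003 yaw-err -0.4854 F(n,y,z)=1.2 0.5 -2.0 tq(y) 0.01 open 0.0623
[0.65022125 0.13000264 0.2336    ] [0.6480314  0.1294876  0.18852841]
t 7.35 shift [215.5 414.8  16.4] rot [3.000e-04 2.700e-03 4.854e-01] | 468.0 0.485
t 7.35 shift [203.6 412.  -42.7] rot [-0.0061 -0.5425  0.4736] | 461.0 0.72
```

>>> play_rows(increments="55 18 34 10 0 0 0.06;55 37 70 20 0 0 0.12;55 56 108 25 0 0 0.18;55 75 146 25 0 0 0.24;55 94 184 25 0 0 0.3;55 113 222 25 0 0 0.36;55 133 260 25 0 0 0.42;55 153 300 25 0 0.002 0.485;55 175 340 20 0 0.002 0.485;55 197 380 16 0 0.002 0.485;55 210 404 16 0 0.002 0.485;55 215 415 16 0 0.002 0.485")

```text
t: 8.55
position: [0.6589, 0.1365, 0.3394]
orientation: [0.993, 0.117, -0.002, -0.001]
ft_force: [-0.8, -0.9, -0.9]
opening: 0.0624
```

```bash
python3 - <<'E'
from h import *
where()
go(.06,.25,.54)
E
```

```text
t 8.55 back: x 70.0 y -64.2 z 366.2 mm pitch -0.0043 roll 0.0017 yaw-err 0.0041 F(n,y,z)=-1.0 -0.7 -0.9 tq(y) -0.01 open 0.0624
t 8.55 shift [-10.8  -7.  -54.8] rot [ 0.1241 -0.53   -0.0045] | 56.0 0.544
```

>>> play_rows(increments="55 -2 -1 -5 0.03 -0.13 0;55 -5 -3 -15 0.06 -0.26 -0.001;55 -8 -5 -30 0.09 -0.39 -0.003;55 -11 -7 -45 0.124 -0.53 -0.0045;55 -11 -7 -55 0.124 -0.53 -0.0045;55 -11 -7 -55 0.124 -0.53 -0.0045")

```text
t: 9.15
position: [0.6418, 0.1266, 0.279]
orientation: [0.959, 0.11, 0.259, -0.03]
ft_force: [-0.8, -0.0, -3.0]
opening: 0.0625
```

```bash
python3 - <<'E'
from h import *
import cv2
where();print(monitor.get_obs()['joints'])
o=monitor.get_obs();np.save('w6.npy',np.r_[o['position'],o['orientation']])
im=imaging.get_image('wrist');cv2.imwrite('pics/w6.png',im[:,:,::-1])
im=imaging.get_image('side');cv2.imwrite('pics/s6.png',im[:,:,::-1])
go(.045,.155,.54)
E
```

```text
t 9.15 back: x 52.8 y -69.2 z 245.8 mm pitch 0.5277 roll -0.0001 yaw-err -0.0021 F(n,y,z)=-0.8 0.2 -3.0 tq(y) 0.78 open 0.0625
[-0.34352112  0.38785948  0.14029909  1.9845968  -0.2176093   0.24972684
 -1.37310658]
t 9.25 shift [-14.5  -2.3 -94.6] rot [ 0.0008 -0.0018  0.0015] | 96.0 0.002
```

View pics/s6.png

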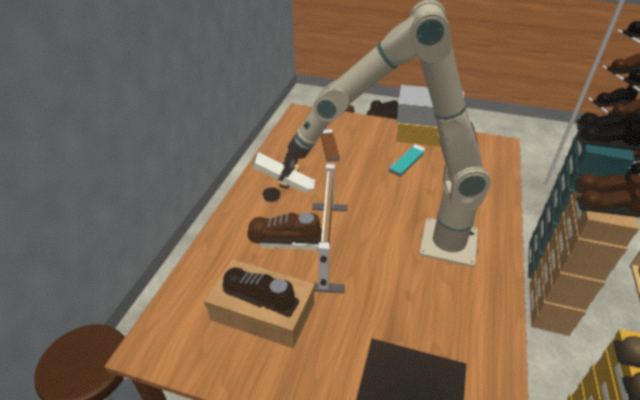

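View pics/w6.png

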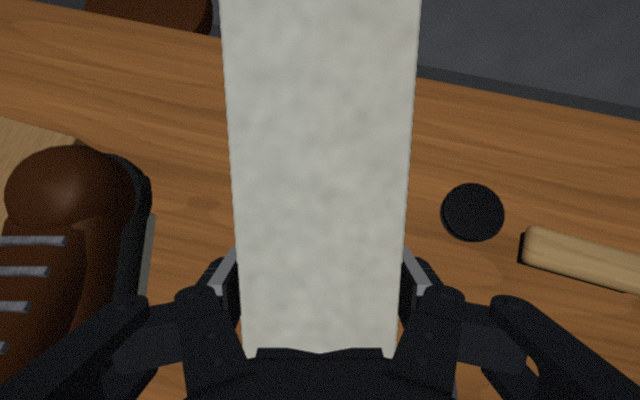

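```bash
python3 - <<'E'
from h import *
go(.045,.1515,.36)
E
```

```text
t 9.25 shift [ -10.2   -1.3 -118.1] rot [-0.0402  0.1734  0.0014] | 119.0 0.178
```

>>> play_rows(increments="55 -3 0 -15 -0.02 0.09 0;55 -6 -1 -35 -0.04 0.173 0.001;55 -10 -1 -60 -0.04 0.173 0.001;55 -10 -1 -85 -0.04 0.173 0.001;55 -10 -1 -105 -0.04 0.173 0.001;55 -10 -1 -115 -0.04 0.173 0.001;55 -10 -1 -118 -0.04 0.173 0.001;55 -10 -1 -118 -0.04 0.173 0.001")

```text
t: 10.05
position: [0.6391, 0.1274, 0.1667]
orientation: [0.977, 0.113, 0.179, -0.021]
ft_force: [-0.3, 0.4, -1.1]
opening: 0.0626
```

```bash
python3 - <<'E'
from h import *
import cv2
where();print(monitor.get_obs()['joints'])
for n in('side','top'):
  im=imaging.get_image(n);cv2.imwrite(f'pics/{n}7.png',im[:,:,::-1])
a=cv2.imread('pics/side7.png')[120:260,230:370];b=cv2.imread('pics/top7.png')[110:250,200:350]
cv2.imwrite('pics/c7.png',np.hstack([cv2.resize(a,(400,400),interpolation=2),cv2.resize(b,(400,373),interpolation=2)[:].copy() if 0 else cv2.resize(b,(400,400),interpolation=2)]))
go(.025,.1505,.36)
E
```

```text
t 10.05 back: x 46.4 y -67.9 z 152.1 mm pitch 0.3617 roll -0.0001 yaw-err -0.0005 F(n,y,z)=-0.2 0.5 -1.1 tq(y) 0.51 open 0.0626
[-0.3209127   0.5803363   0.11706605  1.9462147  -0.24248309  0.26308062
 -1.35194565]
t 10.15 shift [-20.8  -5.   -2.5] rot [-0.0006  0.0028  0.0005] | 22.0 0.003
```

View pics/c7.png

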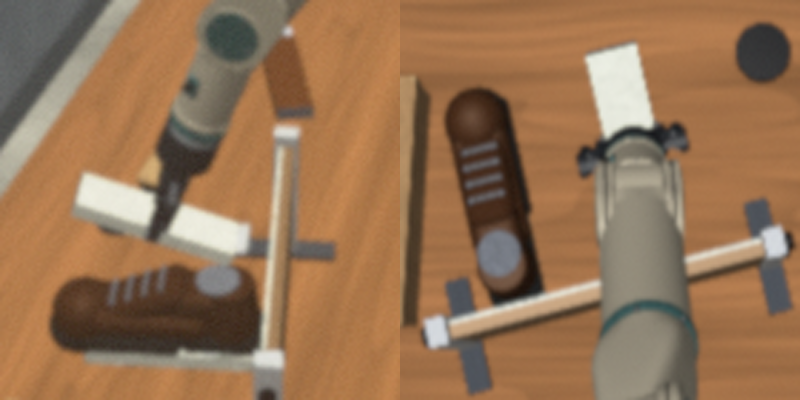

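```bash
python3 - <<'E'
from h import *
go(.075,.1,0)
go(.075,.0245,0)
E
```

```text
t 10.15 shift [ 25.7   5.9 -93.8] rot [-0.0829  0.3533  0.0005] | 97.0 0.363
t 10.15 shift [  25.7    5.9 -169.3] rot [-0.0829  0.3533  0.0005] | 171.0 0.363
```

Joint 6 would reach its limit if I raised the shelf with this upright grasp. I'll set the shelf down in front of the stand and regrasp it with the tool leaning outward.

>>> play_rows(increments="55 8 2 -10 -0.03 0.12 0;55 16 4 -30 -0.06 0.24 0;55 25.7 6 -60 -0.083 0.353 0;55 25.7 6 -90 -0.083 0.353 0;55 25.7 6 -120 -0.083 0.353 0;55 25.7 6 -145 -0.083 0.353 0;55 25.7 6 -160 -0.083 0.353 0;55 25.7 6 -165 -0.083 0.353 0;55 25.7 6 -165 -0.083 0.353 0")

```text
t: 11.05
position: [0.6653, 0.1336, 0.0029]
orientation: [0.993, 0.115, 0.001, 0.0]
ft_force: [-0.1, -0.8, -1.8]
opening: 0.0622
```

```bash
python3 - <<'E'
from h import *
where();go(.075,.0245,0)
E
```

```text
t 11.05 back: x 75.5 y -67.9 z 29.2 mm pitch 0.0011 roll -0.0003 yaw-err -0.0003 F(n,y,z)=-0.3 -0.7 -1.8 tq(y) 0.02 open 0.0622
t 11.05 shift [-0.5 -0.2 -4.8] rot [0.     0.0011 0.0003] | 5.0 0.001
```

>>> play_rows(increments="55 0 0 -2.5 0 0 0;55 0 0 -4.5 0 0 0;55 0 0 -4.8 0 0 0;55 0 0 -4.8 0 0 0")

```text
t: 11.45
position: [0.6655, 0.1337, -0.0014]
orientation: [0.993, 0.115, 0.001, 0.0]
ft_force: [-0.5, -0.5, -2.1]
opening: 0.0626
```

```bash
python3 - <<'E'
from h import *
where()
E
```

```text
t 11.45 back: x 75.7 y -67.9 z 24.8 mm pitch 0.0018 roll -0.0003 yaw-err -0.0003 F(n,y,z)=-0.6 -0.3 -2.1 tq(y) 0.01 open 0.0626
```

>>> play_rows(increments="55 0 0 -0.7 0 0 0;55 0 0 -1 0 0 0;55 0 0 -1 0 0 0")

```text
t: 11.75
position: [0.6657, 0.1337, -0.0021]
orientation: [0.993, 0.115, 0.001, 0.0]
ft_force: [-0.8, -0.3, 0.3]
opening: 0.0625
```

```bash
python3 - <<'E'
from h import *
where()
o=monitor.get_obs();S=R.from_quat(o['orientation'])*R.from_euler('x',-np.pi)
b=o['position']+S.apply(B_T);b[2]=.0242;np.save('back.npy',b);M=S.as_matrix();print(b,np.arctan2(M[1,0],M[0,0]))
E
```

```text
t 11.75 back: x 75.9 y -67.9 z 24.1 mm pitch 0.0021 roll -0.0003 yaw-err -0.0004 F(n,y,z)=-0.8 -0.2 0.3 tq(y) 0.01 open 0.0625
[0.55742951 0.10828292 0.0242    ] 0.2306384752817588
```

>>> play_rows(increments="66 0 0 0 0 0 0;75 0 0 0 0 0 0;85 0 0 0 0 0 0;85 0 0 0 0 0 0;85 0 0 20 0 0 0;85 0 0 45 0 0 0;85 -2 0 50 -0.03 0.13 0;85 -5 -1 50 -0.06 0.26 0;85 -7.8 -1.8 50 -0.0916 0.389 0;85 -7.8 -1.8 50 -0.0916 0.389 0;85 -7.8 -1.8 50 -0.0916 0.389 0")

```text
t: 12.85
position: [0.6575, 0.1317, 0.0462]
orientation: [0.974, 0.113, -0.196, 0.023]
ft_force: [-0.6, -0.2, 0.4]
opening: 0.0848
```

```bash
python3 - <<'E'
from h import *
import cv2
where();print(monitor.get_obs()['joints'],monitor.get_obs()['position'])
o=monitor.get_obs();np.save('w8.npy',np.r_[o['position'],o['orientation']])
im=imaging.get_image('wrist');cv2.imwrite('pics/w8.png',im[:,:,::-1])
b=np.load('back.npy'); 
# target TCP: stand x of mid -7
t=b+N*(.110-.007);t[2]=.0008
delta(t,YAW,-.4)
E
```

```text
t 12.85 back: x 86.4 y -68.0 z 113.6 mm pitch -0.3973 roll -0.0007 yaw-err -0.0005 F(n,y,z)=-0.6 -0.1 0.4 tq(y) -0.36 open 0.0848
[-0.32718423  1.1031203   0.21112285  1.11111549 -0.17733117  1.34362169
 -1.45721144] [0.65754247 0.13165682 0.04618429]
t 12.9 shift [  0.3   0.4 -46.7] rot [-0.0001  0.0035  0.0006] | 47.0 0.004
```

View pics/w8.png

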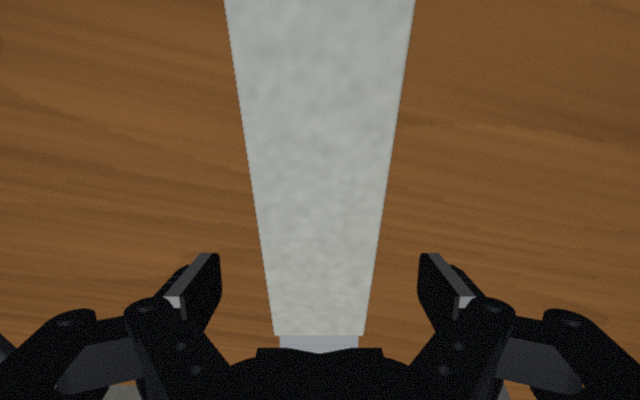

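```bash
python3 - <<'E'
from h import *
P=np.load('w8.npy');b=np.load('back.npy')
for uv in[(274,335),(364.5,335)]: 
  p,s=wz(uv,P,.025);print(p,s)
print('exp back x',(b-F0)@N,(b-F0)@Y)
E
```

```text
[0.55221966 0.14029751 0.025     ] [ 0.07815856 -0.03554102  0.025     ]
[0.56668329 0.07787322 0.025     ] [ 0.0779459  -0.09961865  0.025     ]
exp back x 0.07590024631683105 -0.06789803873952753
```

>>> play_rows(increments="85 0 0 -15 0 0.003 0;85 0 0 -30 0 0.003 0;80 0 0 -40 0 0.003 0;74 0 0 -44 0 0.003 0;70 0 0 -46.5 0 0.003 0;70 0 0 -46.5 0 0.003 0;70 0 0 -46.5 0 0.003 0")

```text
t: 13.6
position: [0.6578, 0.1315, 0.0014]
orientation: [0.974, 0.113, -0.197, 0.023]
ft_force: [0.5, 0.4, 1.3]
opening: 0.0701
```

```bash
python3 - <<'E'
from h import *
where();print(monitor.get_obs()['position'])
E
```

```text
t 13.60 back: x 86.7 y -68.2 z 68.9 mm pitch -0.3986 roll -0.0001 yaw-err -0.0006 F(n,y,z)=0.6 0.2 1.3 tq(y) -0.41 open 0.0701
[0.65781025 0.13153337 0.00141957]
```

>>> play_rows(increments="66 0 0 -0.5 0 0 0;60 0 0 -0.5 0 0 0;55 0 0 -0.5 0 0 0;55 0 0 -0.5 0 0 0;55 0 0 -0.5 0 0 0;55 0 0 -0.5 0 0 0", grip_force=90)

```text
t: 14.2
position: [0.6588, 0.1317, 0.002]
orientation: [0.974, 0.113, -0.196, 0.023]
ft_force: [1.8, 0.7, 5.6]
opening: 0.0621
```

```bash
python3 - <<'E'
from h import *
where();o=monitor.get_obs();print(o['position'])
b=np.load('back.npy');T=R.from_quat(o['orientation'])
bt=T.inv().apply(b-o['position']); rel=(T.inv()*(R.from_euler('z',.2306)))
np.save('hold.npy',np.r_[bt,rel.as_quat()]);print(bt,rel.as_rotvec())
E
cat >> h.py <<'E'
import os
if os.path.exists('hold.npy'):
    H=np.load('hold.npy');HB=H[:3];HR=R.from_quat(H[3:])
def whereh():
    o=monitor.get_obs();T=R.from_quat(o['orientation']);M=(T*HR).as_matrix();b=o['position']+T.apply(HB);d=b-F0
    print('t %.2f back: x %.1f y %.1f z %.1f mm pitch %.4f roll %.4f yaw-err %.4f F(n,y,z)=%.1f %.1f %.1f tq(y) %.2f open %.4f j6 %.3f'%(o['t'],d@N*1e3,d@Y*1e3,b[2]*1e3,np.arcsin(M[2,0]),np.arcsin(M[2,1]),np.arctan2(M[1,0],M[0,0])-YAW,o['ft_force']@N,o['ft_force']@Y,o['ft_force'][2],o['torque']@Y,o['opening'],o['joints'][5]))
def goh(xb,zb,pitch,yb=-.068,yaw=YAW):
    o=monitor.get_obs();T=Rs(yaw,pitch)*HR.inv()
    b=F0+N*xb+Y*yb+np.array([0,0,zb]);p=b-T.apply(HB)
    d=(p-o['position'])*1000;rv=(T*R.from_quat(o['orientation']).inv()).as_rotvec()
    print('go',(xb,zb,pitch),'shift',d.round(1),'rot',rv.round(4),'|',np.linalg.norm(d).round(0),np.linalg.norm(rv).round(3))
E
python3 - <<'E'
from h import *
whereh();goh(.09,.155,.0);goh(.06,.155,.3);goh(.06,.155,.5236)
E
```

```text
t 14.20 back: x 87.6 y -68.2 z 69.3 mm pitch -0.3963 roll -0.0001 yaw-err -0.0005 F(n,y,z)=1.9 0.3 5.6 tq(y) -0.24 open 0.0621
[0.65881725 0.13174822 0.00200489]
[-0.10456809 -0.00032476  0.01970092] [-3.08002883e+00  6.38197073e-05  6.18500532e-01]
t 14.20 back: x 75.9 y -67.9 z 24.2 mm pitch -0.0000 roll -0.0000 yaw-err -0.0004 F(n,y,z)=1.9 0.3 5.6 tq(y) -0.24 open 0.0621 j6 1.289
go (0.09, 0.155, 0.0) shift [ 13.7   3.2 130.8] rot [ 0.     -0.      0.0004] | 132.0 0.0
go (0.06, 0.155, 0.3) shift [-13.6  -3.3 162.5] rot [ 0.0686 -0.292   0.0004] | 163.0 0.3
go (0.06, 0.155, 0.5236) shift [-18.2  -4.4 185.8] rot [ 1.198e-01 -5.097e-01  4.000e-04] | 187.0 0.524
```

>>> play_rows(increments="55 2 0 20 0 0 0;55 5 1 50 0 0 0;55 10 2 85 0 0 0;55 13 3 115 0 0 0;55 13 3 131 0.02 -0.06 0;55 5 1 145 0.04 -0.15 0;55 -5 -1 155 0.06 -0.25 0;55 -14 -3 165 0.08 -0.34 0;55 -18 -4 178 0.1 -0.43 0;55 -18.2 -4.4 185.8 0.12 -0.51 0;55 -18.2 -4.4 185.8 0.12 -0.51 0;55 -18.2 -4.4 185.8 0.12 -0.51 0")

```text
t: 15.4
position: [0.6407, 0.1275, 0.1886]
orientation: [0.991, 0.115, 0.063, -0.008]
ft_force: [-0.5, -0.2, -1.4]
opening: 0.0622
```

```bash
python3 - <<'E'
from h import *
import cv2
whereh();print(monitor.get_obs()['joints'])
o=monitor.get_obs();np.save('w9.npy',np.r_[o['position'],o['orientation']])
im=imaging.get_image('wrist');cv2.imwrite('pics/w9.png',im[:,:,::-1])
im=imaging.get_image('side');cv2.imwrite('pics/s9.png',cv2.resize(im[110:270,220:400,::-1],None,fx=3.7,fy=3.7,interpolation=2))
goh(.030,.154,.5236)
E
```

```text
t 15.40 back: x 60.1 y -67.9 z 155.8 mm pitch 0.5232 roll 0.0006 yaw-err -0.0007 F(n,y,z)=-0.6 -0.1 -1.4 tq(y) 0.25 open 0.0622 j6 0.716
[-0.37291332  0.62903079  0.21493789  1.68930899 -0.19783029  0.71621996
 -1.40463632]
go (0.03, 0.154, 0.5236) shift [-30.   -7.2  -0.6] rot [-0.0001 -0.0007 -0.    ] | 31.0 0.001
```

View pics/w9.png

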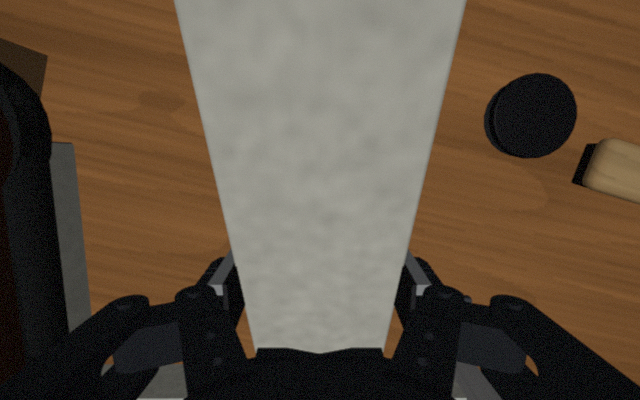

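View pics/s9.png

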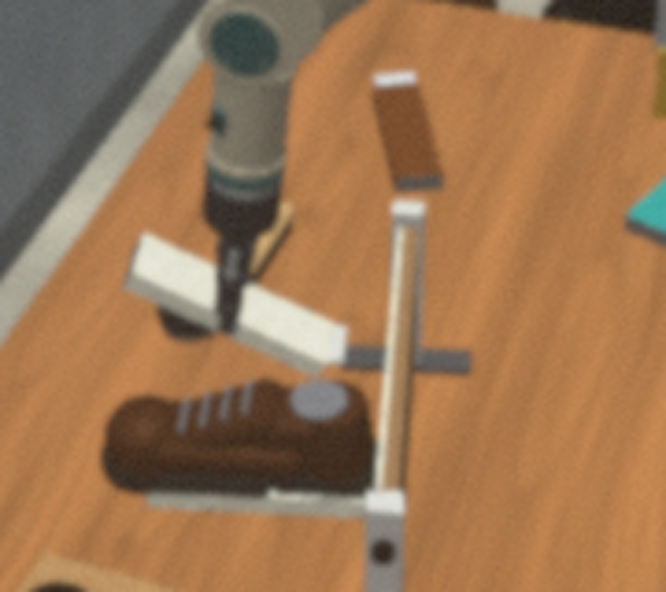

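```bash
python3 - <<'E'
from h import *
P=np.load('w9.npy')
for uv,z in[((75,143),.128),((88,270),.128),((52,145),.153)]: print(uv,wz(uv,P,z)[1])
goh(.022,.154,.5236)
E
```

```text
(75, 143) [0.21829712 0.08506176 0.128     ]
(88, 270) [0.13559733 0.08502002 0.128     ]
(52, 145) [0.21620247 0.0796765  0.153     ]
go (0.022, 0.154, 0.5236) shift [-37.8  -9.   -0.6] rot [-0.0001 -0.0007 -0.    ] | 39.0 0.001
```

>>> play_rows(increments="55 -10 -2.4 -0.5 0 0 0;55 -20 -4.8 -1 0 0 0;55 -28 -6.8 -1.2 0 0 0;55 -34 -8.2 -1.5 0 0 0;55 -37 -8.9 -1.5 0 0 0;55 -37 -8.9 -1.5 0 0 0;55 -37 -8.9 -1.5 0 0 0")

```text
t: 16.2
position: [0.6047, 0.1189, 0.1862]
orientation: [0.991, 0.115, 0.063, -0.007]
ft_force: [0.1, 0.9, -2.1]
opening: 0.0623
```

```bash
python3 - <<'E'
from h import *
whereh();goh(.018,.154,.5236);goh(.012,.154,.5236)
E
```

```text
t 16.20 back: x 23.2 y -68.0 z 153.4 mm pitch 0.5237 roll 0.0002 yaw-err -0.0000 F(n,y,z)=0.3 0.8 -2.1 tq(y) 0.13 open 0.0623 j6 0.655
go (0.018, 0.154, 0.5236) shift [-5.  -1.2  0.6] rot [-0.0002  0.0001 -0.0001] | 5.0 0.0
go (0.012, 0.154, 0.5236) shift [-10.9  -2.5   0.6] rot [-0.0002  0.0001 -0.0001] | 11.0 0.0
```

>>> play_rows(increments="55 -2 -0.5 0.8 0 0 0;55 -4 -1 0.8 0 0 0;55 -6 -1.4 0.8 0 0 0;55 -6 -1.4 0.8 0 0 0;55 -6 -1.4 0.8 0 0 0")

```text
t: 16.7
position: [0.5988, 0.1176, 0.1871]
orientation: [0.991, 0.115, 0.063, -0.007]
ft_force: [-0.0, -0.2, -1.6]
opening: 0.0622
```

```bash
python3 - <<'E'
from h import *
import cv2
whereh();goh(.012,.154,.5236)
im=imaging.get_image('side');cv2.imwrite('pics/s10.png',cv2.resize(im[170:230,280:370,::-1],None,fx=8,fy=8,interpolation=2))
E
```

```text
t 16.70 back: x 17.1 y -68.0 z 154.2 mm pitch 0.5238 roll 0.0002 yaw-err -0.0001 F(n,y,z)=-0.1 -0.2 -1.6 tq(y) 0.20 open 0.0622 j6 0.647
go (0.012, 0.154, 0.5236) shift [-4.9 -1.1 -0.2] rot [-0.0003  0.0002 -0.0001] | 5.0 0.0
```

View pics/s10.png

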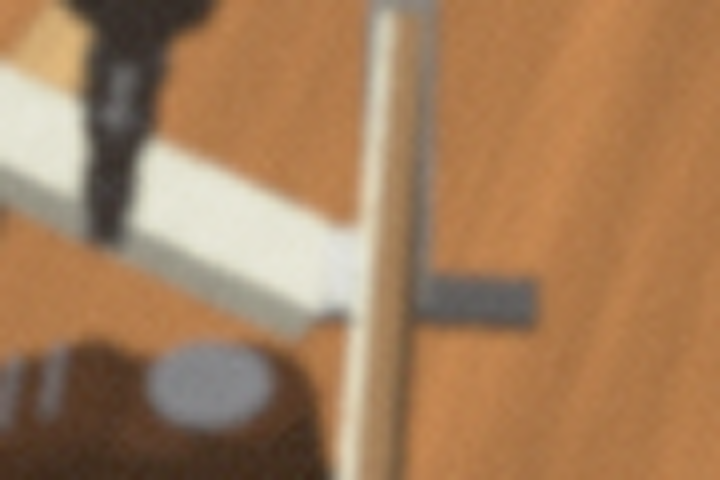

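The tongue tip sits about 2 mm short of the face with no contact yet. I'll advance gently and read the force at each step.

>>> play_rows(increments="55 -1 -0.2 0 0 0 0;55 -2 -0.5 0 0 0 0;55 -3 -0.7 0 0 0 0;55 -3 -0.7 0 0 0 0")

```text
t: 17.15
position: [0.5956, 0.1168, 0.187]
orientation: [0.991, 0.115, 0.063, -0.007]
ft_force: [0.1, -0.8, -1.9]
opening: 0.0622
```

```bash
python3 - <<'E'
from h import *
whereh()
E
```

```text
t 17.15 back: x 13.8 y -68.0 z 154.2 mm pitch 0.5237 roll 0.0002 yaw-err -0.0000 F(n,y,z)=-0.1 -0.8 -1.9 tq(y) 0.19 open 0.0622 j6 0.643
```

>>> play_rows(increments="55 -1 -0.2 0 0 0 0;55 -2 -0.5 0 0 0 0;55 -2 -0.5 0 0 0 0")

```text
t: 17.45
position: [0.5934, 0.1163, 0.187]
orientation: [0.991, 0.115, 0.063, -0.007]
ft_force: [0.1, -0.9, -1.3]
opening: 0.0618
```

```bash
python3 - <<'E'
from h import *
whereh()
E
```

```text
t 17.45 back: x 11.6 y -68.0 z 154.2 mm pitch 0.5235 roll 0.0002 yaw-err -0.0001 F(n,y,z)=-0.1 -0.9 -1.3 tq(y) 0.18 open 0.0618 j6 0.640
```

>>> play_rows(increments="55 -1 -0.2 0 0 0 0;55 -2 -0.5 0 0 0 0;55 -2 -0.5 0 0 0 0")

```text
t: 17.75
position: [0.5913, 0.1157, 0.187]
orientation: [0.991, 0.115, 0.063, -0.007]
ft_force: [0.4, -0.6, -2.2]
opening: 0.0622
```

```bash
python3 - <<'E'
from h import *
whereh()
E
```

```text
t 17.75 back: x 9.3 y -68.1 z 154.2 mm pitch 0.5233 roll 0.0002 yaw-err -0.0001 F(n,y,z)=0.2 -0.6 -2.2 tq(y) 0.21 open 0.0622 j6 0.637
```

>>> play_rows(increments="55 -1 -0.2 0 0 0 0;55 -2 -0.5 0 0 0 0;55 -2 -0.5 0 0 0 0")

```text
t: 18.05
position: [0.5891, 0.1151, 0.187]
orientation: [0.991, 0.115, 0.063, -0.007]
ft_force: [-0.5, 0.6, -2.0]
opening: 0.0621
```

```bash
python3 - <<'E'
from h import *
whereh()
E
```

```text
t 18.05 back: x 7.0 y -68.2 z 154.2 mm pitch 0.5231 roll 0.0003 yaw-err -0.0002 F(n,y,z)=-0.4 0.7 -2.0 tq(y) 0.18 open 0.0621 j6 0.634
```

>>> play_rows(increments="55 0 0 -0.5 0 0 0;55 0 0 -1 0 0 0;55 0 0 -1 0 0 0")

```text
t: 18.35
position: [0.589, 0.1151, 0.1859]
orientation: [0.991, 0.115, 0.063, -0.007]
ft_force: [0.3, -0.0, -1.6]
opening: 0.0622
```

```bash
python3 - <<'E'
from h import *
whereh()
E
```

```text
t 18.35 back: x 7.0 y -68.1 z 153.1 mm pitch 0.5229 roll 0.0003 yaw-err -0.0003 F(n,y,z)=0.3 -0.1 -1.6 tq(y) 0.16 open 0.0622 j6 0.632
```

>>> play_rows(increments="55 0 0 -0.5 0 0 0;55 0 0 -1 0 0 0;55 0 0 -1 0 0 0")

```text
t: 18.65
position: [0.589, 0.1151, 0.1848]
orientation: [0.991, 0.115, 0.063, -0.007]
ft_force: [-0.3, 0.2, -1.3]
opening: 0.0623
```

```bash
python3 - <<'E'
from h import *
whereh()
E
```

```text
t 18.65 back: x 6.9 y -68.1 z 152.1 mm pitch 0.5228 roll 0.0003 yaw-err -0.0002 F(n,y,z)=-0.2 0.3 -1.3 tq(y) 0.14 open 0.0623 j6 0.630
```

>>> play_rows(increments="55 0 0 -0.5 0 0 0;55 0 0 -0.8 0 0 0;55 0 0 -0.8 0 0 0")

```text
t: 18.95
position: [0.5892, 0.1152, 0.1843]
orientation: [0.991, 0.115, 0.063, -0.007]
ft_force: [0.5, 0.3, 0.6]
opening: 0.0622
```

```bash
python3 - <<'E'
from h import *
whereh()
E
```

```text
t 18.95 back: x 7.2 y -68.1 z 151.5 mm pitch 0.5233 roll 0.0003 yaw-err -0.0001 F(n,y,z)=0.6 0.1 0.6 tq(y) 0.35 open 0.0622 j6 0.628
```

>>> play_rows(increments="55 0 0 -0.5 0 0 0;55 0 0 -0.8 0 0 0;55 0 0 -0.8 0 0 0")

```text
t: 19.25
position: [0.5895, 0.1152, 0.1838]
orientation: [0.991, 0.115, 0.063, -0.007]
ft_force: [0.4, -0.2, 3.2]
opening: 0.0622
```

```bash
python3 - <<'E'
from h import *
whereh()
E
```

```text
t 19.25 back: x 7.5 y -68.1 z 151.0 mm pitch 0.5239 roll 0.0003 yaw-err -0.0002 F(n,y,z)=0.3 -0.3 3.2 tq(y) 0.53 open 0.0622 j6 0.626
```

```bash
python3 - <<'E'
from h import *
goh(.007,.1544,.5236);goh(.004,.1544,.5236)
E
```

```text
go (0.007, 0.1544, 0.5236) shift [-0.5  0.   3.4] rot [-0.0004  0.0002 -0.    ] | 3.0 0.0
go (0.004, 0.1544, 0.5236) shift [-3.4 -0.7  3.4] rot [-0.0004  0.0002 -0.    ] | 5.0 0.0
```

>>> play_rows(increments="55 0 0 1.5 0 0 0;55 -0.5 0 3.2 0 0 0;55 -1.5 -0.3 3.2 0 0 0;55 -2.5 -0.5 3.2 0 0 0;55 -3.4 -0.7 3.2 0 0 0;55 -3.4 -0.7 3.2 0 0 0")

```text
t: 19.85
position: [0.5858, 0.1144, 0.1868]
orientation: [0.991, 0.115, 0.063, -0.007]
ft_force: [-0.0, -0.1, -2.1]
opening: 0.0623
```

```bash
python3 - <<'E'
from h import *
whereh();goh(.002,.1544,.5236)
E
```

```text
t 19.85 back: x 3.7 y -68.1 z 154.0 mm pitch 0.5234 roll 0.0003 yaw-err -0.0002 F(n,y,z)=-0.0 -0.1 -2.1 tq(y) 0.21 open 0.0623 j6 0.628
go (0.002, 0.1544, 0.5236) shift [-1.7 -0.3  0.4] rot [-0.0003 -0.0002  0.    ] | 2.0 0.0
```

>>> play_rows(increments="55 -0.8 -0.2 0.4 0 0 0;55 -1.7 -0.4 0.4 0 0 0;55 -1.7 -0.4 0.4 0 0 0")

```text
t: 20.15
position: [0.5839, 0.114, 0.1872]
orientation: [0.991, 0.115, 0.063, -0.007]
ft_force: [0.5, 0.0, -1.6]
opening: 0.0622
```

```bash
python3 - <<'E'
from h import *
whereh()
E
```

```text
t 20.15 back: x 1.8 y -68.0 z 154.5 mm pitch 0.5233 roll 0.0003 yaw-err -0.0002 F(n,y,z)=0.5 -0.1 -1.6 tq(y) 0.16 open 0.0622 j6 0.627
```

>>> play_rows(increments="55 -0.7 -0.2 0 0 0 0;55 -1.4 -0.3 0 0 0 0;55 -1.4 -0.3 0 0 0 0")

```text
t: 20.45
position: [0.5824, 0.1137, 0.1872]
orientation: [0.991, 0.115, 0.063, -0.007]
ft_force: [1.2, -0.6, -1.7]
opening: 0.0621
```

```bash
python3 - <<'E'
from h import *
whereh()
E
```

```text
t 20.45 back: x 0.2 y -68.0 z 154.4 mm pitch 0.5231 roll 0.0004 yaw-err -0.0003 F(n,y,z)=1.1 -0.9 -1.7 tq(y) 0.23 open 0.0621 j6 0.625
```

>>> play_rows(increments="55 -0.5 -0.1 0 0 0 0;55 -1 -0.2 0 0 0 0;55 -1 -0.2 0 0 0 0")

```text
t: 20.75
position: [0.5813, 0.1135, 0.1872]
orientation: [0.991, 0.115, 0.063, -0.007]
ft_force: [-0.5, -0.2, -1.8]
opening: 0.062
```

```bash
python3 - <<'E'
from h import *
whereh()
E
```

```text
t 20.75 back: x -0.9 y -67.9 z 154.4 mm pitch 0.5230 roll 0.0004 yaw-err -0.0003 F(n,y,z)=-0.5 -0.1 -1.8 tq(y) 0.20 open 0.0620 j6 0.623
```

>>> play_rows(increments="55 -0.5 -0.1 0 0 0 0;55 -1 -0.2 0 0 0 0;55 -1 -0.2 0 0 0 0")

```text
t: 21.05
position: [0.5802, 0.1132, 0.1872]
orientation: [0.991, 0.115, 0.063, -0.007]
ft_force: [0.5, 0.3, -0.5]
opening: 0.0622
```

```bash
python3 - <<'E'
from h import *
whereh()
E
```

```text
t 21.05 back: x -2.0 y -67.9 z 154.5 mm pitch 0.5230 roll 0.0004 yaw-err -0.0003 F(n,y,z)=0.6 0.2 -0.5 tq(y) 0.19 open 0.0622 j6 0.622
```

>>> play_rows(increments="55 -0.5 -0.1 0 0 0 0;55 -1 -0.2 0 0 0 0;55 -1 -0.2 0 0 0 0")

```text
t: 21.35
position: [0.5791, 0.113, 0.1872]
orientation: [0.991, 0.115, 0.063, -0.007]
ft_force: [-0.8, 0.6, -2.4]
opening: 0.0624
```

```bash
python3 - <<'E'
from h import *
whereh()
E
```

```text
t 21.35 back: x -3.2 y -67.9 z 154.4 mm pitch 0.5228 roll 0.0004 yaw-err -0.0004 F(n,y,z)=-0.6 0.8 -2.4 tq(y) 0.16 open 0.0624 j6 0.620
```

>>> play_rows(increments="55 -0.5 -0.1 0 0 0 0;55 -1 -0.2 0 0 0 0;55 -1 -0.2 0 0 0 0")

```text
t: 21.65
position: [0.578, 0.1128, 0.1871]
orientation: [0.991, 0.115, 0.063, -0.007]
ft_force: [0.1, -1.2, -1.8]
opening: 0.0625
```

```bash
python3 - <<'E'
from h import *
whereh()
E
```

```text
t 21.65 back: x -4.3 y -67.8 z 154.4 mm pitch 0.5227 roll 0.0004 yaw-err -0.0004 F(n,y,z)=-0.1 -1.2 -1.8 tq(y) 0.14 open 0.0625 j6 0.619
```

>>> play_rows(increments="55 -0.5 -0.1 0 0 0 0;55 -1 -0.2 0 0 0 0;55 -1 -0.2 0 0 0 0")

```text
t: 21.95
position: [0.5772, 0.1126, 0.1872]
orientation: [0.991, 0.115, 0.063, -0.007]
ft_force: [0.8, 0.3, -1.9]
opening: 0.0622
```

```bash
python3 - <<'E'
from h import *
whereh()
E
```

```text
t 21.95 back: x -5.0 y -67.8 z 154.4 mm pitch 0.5233 roll 0.0004 yaw-err -0.0003 F(n,y,z)=0.8 0.1 -1.9 tq(y) -0.04 open 0.0622 j6 0.617
```

>>> play_rows(increments="55 -0.5 -0.1 0 0 0 0;55 -1 -0.2 0 0 0 0;55 -1 -0.2 0 0 0 0")

```text
t: 22.25
position: [0.577, 0.1126, 0.1876]
orientation: [0.991, 0.115, 0.064, -0.008]
ft_force: [1.6, 0.4, -1.7]
opening: 0.0619
```

```bash
python3 - <<'E'
from h import *
whereh()
E
```

```text
t 22.25 back: x -5.3 y -67.8 z 154.6 mm pitch 0.5251 roll 0.0003 yaw-err -0.0002 F(n,y,z)=1.7 0.0 -1.7 tq(y) -0.46 open 0.0619 j6 0.615
```

```bash
cat >> h.py <<'E'
F0=F0-N*.0055
MID=.1523
E
python3 - <<'E'
from h import *
whereh()
for p,dz in((.48,1.9),(.44,1.8),(.40,1.65)): goh(.0003,MID+dz/1e3,p)
E
```

```text
t 22.25 back: x 0.2 y -67.8 z 154.6 mm pitch 0.5251 roll 0.0003 yaw-err -0.0002 F(n,y,z)=1.7 0.0 -1.7 tq(y) -0.46 open 0.0619 j6 0.615
go (0.0003, 0.1542, 0.48) shift [ 1.4  0.2 -5. ] rot [-0.0106  0.0438  0.    ] | 5.0 0.045
go (0.0003, 0.1541, 0.44) shift [ 2.5  0.4 -9.2] rot [-0.0197  0.0827  0.    ] | 10.0 0.085
go (0.0003, 0.15395, 0.4) shift [  3.3   0.6 -13.5] rot [-0.0289  0.1217  0.    ] | 14.0 0.125
```

>>> play_rows(increments="55 0.7 0.1 -2.5 -0.005 0.022 0;55 1.4 0.2 -5 -0.01 0.044 0;55 2 0.3 -7.1 -0.015 0.063 0;55 2.5 0.4 -9.2 -0.02 0.083 0;55 2.9 0.5 -11.3 -0.024 0.102 0;55 3.3 0.6 -13.5 -0.029 0.122 0;55 3.3 0.6 -13.5 -0.029 0.122 0")

```text
t: 22.95
position: [0.581, 0.1135, 0.1738]
orientation: [0.993, 0.115, 0.002, -0.0]
ft_force: [2.8, 0.5, -0.1]
opening: 0.0624
```

```bash
python3 - <<'E'
from h import *
whereh()
for p,dz in((.36,1.5),(.32,1.4),(.28,1.25)): goh(.0002,MID+dz/1e3,p)
E
```

```text
t 22.95 back: x 1.1 y -67.9 z 153.7 mm pitch 0.3997 roll -0.0001 yaw-err 0.0003 F(n,y,z)=2.9 -0.2 -0.1 tq(y) -0.58 open 0.0624 j6 0.785
go (0.0002, 0.1538, 0.36) shift [-0.1 -0.1 -4.1] rot [-0.0089  0.0386 -0.0002] | 4.0 0.04
go (0.0002, 0.1537, 0.32) shift [ 0.4 -0.  -8.4] rot [-0.0181  0.0776 -0.0002] | 8.0 0.08
go (0.0002, 0.15355, 0.28) shift [  0.8   0.1 -12.8] rot [-0.0273  0.1165 -0.0002] | 13.0 0.12
```

>>> play_rows(increments="55 0 0 -2 -0.0045 0.019 0;55 0 0 -4.1 -0.009 0.0386 0;55 0.2 0 -6.2 -0.0135 0.058 0;55 0.4 0 -8.4 -0.018 0.0776 0;55 0.6 0 -10.6 -0.023 0.097 0;55 0.8 0.1 -12.8 -0.027 0.1165 0;55 0.8 0.1 -12.8 -0.027 0.1165 0")

```text
t: 23.65
position: [0.5834, 0.114, 0.1608]
orientation: [0.992, 0.115, -0.057, 0.007]
ft_force: [5.5, 1.7, 0.1]
opening: 0.0623
```

```bash
python3 - <<'E'
from h import *
import cv2
whereh()
for p,dz in((.24,1.1),(.20,1.0),(.16,.9)): goh(.0005,MID+dz/1e3,p)
im=imaging.get_image('side');cv2.imwrite('pics/s11.png',cv2.resize(im[130:260,240:370,::-1],None,fx=4.5,fy=4.5,interpolation=2))
E
```

```text
t 23.65 back: x 1.9 y -68.0 z 153.2 mm pitch 0.2813 roll 0.0001 yaw-err 0.0005 F(n,y,z)=5.8 0.4 0.1 tq(y) -1.26 open 0.0623 j6 0.941
go (0.0005, 0.15339999999999998, 0.24) shift [-1.1 -0.3 -4.2] rot [-0.0095  0.0402 -0.0005] | 4.0 0.041
go (0.0005, 0.1533, 0.2) shift [-1.1 -0.3 -8.6] rot [-0.0187  0.0791 -0.0005] | 9.0 0.081
go (0.0005, 0.1532, 0.16) shift [ -1.2  -0.3 -12.9] rot [-0.0279  0.118  -0.0005] | 13.0 0.121
```

View pics/s11.png

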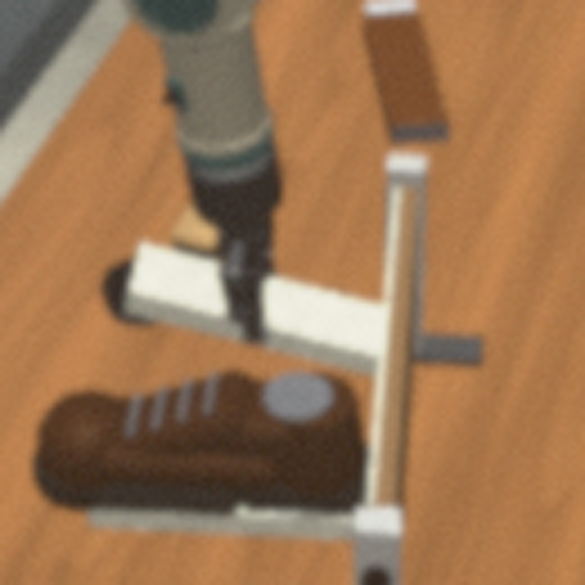

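```bash
python3 - <<'E'
from h import *
import cv2
im=imaging.get_image('wrist');cv2.imwrite('pics/w12.png',im[:,:,::-1])
c=imaging.camera_info('wrist');M=c['mount'];K=c['intrinsics']
def pt(s,dp=0,db=np.zeros(3)):
    p=HB+db+(HR*R.from_euler('y',-dp)).apply(s)
    q=K@(M[:3,:3].T@(p-M[:3,3]));return q[:2]/q[2]
for dp in(0,.05,-.05):
  print(dp,[ [np.interp(r,[pt([x,y,.0008],dp)[1] for x in np.linspace(.2,.02,60)],[pt([x,y,.0008],dp)[0] for x in np.linspace(.2,.02,60)]).round(1) for r in (2,100,200,300,340)] for y in(.032,-.032)])
E
```

```text
0 [[np.float64(183.9), np.float64(194.0), np.float64(217.8), np.float64(241.6), np.float64(251.2)], [np.float64(455.8), np.float64(445.5), np.float64(421.5), np.float64(397.5), np.float64(387.9)]]
0.05 [[np.float64(169.1), np.float64(177.4), np.float64(206.6), np.float64(235.9), np.float64(247.6)], [np.float64(470.9), np.float64(462.4), np.float64(432.9), np.float64(403.4), np.float64(391.6)]]
-0.05 [[np.float64(196.5), np.float64(206.7), np.float64(226.4), np.float64(246.0), np.float64(253.9)], [np.float64(442.9), np.float64(432.7), np.float64(412.9), np.float64(393.1), np.float64(385.2)]]
```

View pics/w12.png

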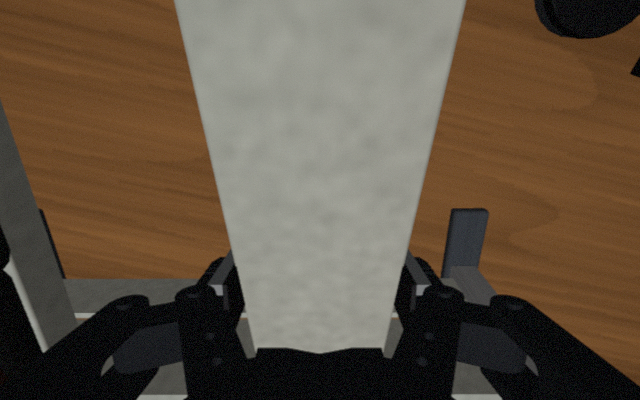

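```bash
python3 - <<'E'
from h import *
import cv2
from scipy.optimize import least_squares
c=imaging.camera_info('wrist');M=c['mount'];K=c['intrinsics']
def edges(f):
    g=cv2.cvtColor(cv2.GaussianBlur(cv2.imread(f),(3,3),0),cv2.COLOR_BGR2GRAY).astype(float);E=[]
    for r in range(10,215,10):
        row=g[r-1:r+2].mean(0);L=range(150,290);Rr=range(350,490)
        d=np.gradient(row)
        l=150+np.argmax(d[150:290]);rr=350+np.argmin(d[350:490]);
        sub=lambda i,s:i+0.5*(s*d[i-1]-s*d[i+1])/(s*d[i-1]-2*s*d[i]+s*d[i+1])
        E.append((r,sub(l,1),sub(rr,-1)))
    return np.array(E)
def pred(rows,prm,hb,hr):
    dp,dz,dy=prm;out=[]
    for y in(.032,-.032):
        s=np.array([[x,y,.0008] for x in(.01,.215)])
        p=hb+np.array([0,dy,0])+(hr*R.from_euler('y',-dp)).apply(s+np.array([0,0,dz]))
        q=(M[:3,:3].T@(p-M[:3,3]).T).T; 
        # clip behind cam not expected
        q=(K@q.T).T;q=q[:,:2]/q[:,2:]
        out.append(q[0,0]+(rows-q[0,1])*(q[1,0]-q[0,0])/(q[1,1]-q[0,1]))
    return np.array(out).T
hb5=np.array([-.1112,0,-.0264]);hr5=R.from_euler('x',np.pi)
for f,hb,hr in(('pics/w5.png',hb5,hr5),('pics/w6.png',hb5,hr5),('pics/w9.png',HB,HR),('pics/w12.png',HB,HR)):
    E=edges(f)
    if f in('pics/w9.png','pics/w12.png','pics/w5.png','pics/w6.png'):
        s=least_squares(lambda q:(pred(E[:,0],q,hb,hr)-E[:,1:]).ravel(),[0,0,0],loss='soft_l1')
        print(f,s.x.round(4),np.sqrt(np.mean(s.fun**2)).round(2),E[[0,10,20]].round(1).tolist())
E
```

```text
pics/w5.png [-0.0017 -0.0021 -0.0004] 0.25 [[10.0, 219.0, 420.1], [110.0, 226.1, 412.9], [210.0, 232.9, 405.3]]
pics/w6.png [-0.0183  0.001  -0.0004] 22.95 [[10.0, 218.9, 420.1], [110.0, 226.1, 412.9], [210.0, 150.0, 439.8]]
pics/w9.png [ 0.0015 -0.0022 -0.0001] 14.51 [[10.0, 175.7, 463.5], [110.0, 198.9, 485.1], [210.0, 222.0, 416.1]]
pics/w12.png [ 0.0022 -0.0025 -0.0001] 0.17 [[10.0, 175.8, 463.3], [110.0, 199.0, 439.5], [210.0, 222.0, 416.0]]
```

```bash
sed -i 's/^F0=F0-N\*.0055/F0=F0-N*.0021/' h.py; python3 - <<'E'
from h import *
whereh()
for x,p,dz in((0,.27,1.25),(0,.23,1.05),(0,.19,.95),(0,.15,.8)): goh(x,MID+dz/1e3,p)
E
```

```text
t 23.75 back: x -1.6 y -68.0 z 153.4 mm pitch 0.2821 roll 0.0001 yaw-err 0.0004 F(n,y,z)=6.7 1.2 -0.3 tq(y) -1.30 open 0.0622 j6 0.940
go (0, 0.15355, 0.27) shift [ 1.6  0.4 -1.1] rot [-0.0028  0.0117 -0.0004] | 2.0 0.012
go (0, 0.15335, 0.23) shift [ 1.8  0.4 -5.6] rot [-0.012   0.0507 -0.0004] | 6.0 0.052
go (0, 0.15325, 0.19) shift [ 1.8  0.4 -9.9] rot [-0.0212  0.0896 -0.0004] | 10.0 0.092
go (0, 0.15309999999999999, 0.15) shift [  1.6   0.4 -14.3] rot [-0.0303  0.1285 -0.0004] | 14.0 0.132
```

>>> play_rows(increments="55 0.8 0.2 -0.5 -0.001 0.006 0;55 1.6 0.4 -1.1 -0.003 0.012 0;55 1.7 0.4 -3.3 -0.007 0.031 0;55 1.8 0.4 -5.6 -0.012 0.051 0;55 1.8 0.4 -7.7 -0.0165 0.07 0;55 1.8 0.4 -9.9 -0.021 0.09 0;55 1.7 0.4 -12.1 -0.026 0.109 0;55 1.6 0.4 -14.3 -0.03 0.1285 0;55 1.6 0.4 -14.3 -0.03 0.1285 0")

```text
t: 24.65
position: [0.585, 0.1144, 0.1461]
orientation: [0.986, 0.115, -0.123, 0.014]
ft_force: [-1.2, -0.2, -0.8]
opening: 0.0622
```

```bash
python3 - <<'E'
from h import *
whereh()
for x,p,dz in((0,.12,.65),(0,.09,.5),(0,.06,.4)): goh(x,MID+dz/1e3,p)
E
```

```text
t 24.65 back: x 0.0 y -68.0 z 152.7 mm pitch 0.1484 roll 0.0003 yaw-err 0.0004 F(n,y,z)=-1.2 0.1 -0.8 tq(y) -0.16 open 0.0622 j6 1.112
go (0, 0.15295, 0.12) shift [-0.3 -0.1 -2.7] rot [-0.0068  0.0275 -0.0004] | 3.0 0.028
go (0, 0.1528, 0.09) shift [-0.6 -0.2 -6. ] rot [-0.0137  0.0567 -0.0004] | 6.0 0.058
go (0, 0.1527, 0.06) shift [-1.  -0.3 -9.3] rot [-0.0206  0.0859 -0.0004] | 9.0 0.088
```

>>> play_rows(increments="55 -0.1 0 -1.3 -0.003 0.014 0;55 -0.3 -0.1 -2.7 -0.007 0.0275 0;55 -0.5 -0.1 -4.3 -0.01 0.042 0;55 -0.6 -0.2 -6 -0.014 0.057 0;55 -0.8 -0.2 -7.6 -0.017 0.071 0;55 -1 -0.3 -9.3 -0.0206 0.086 0;55 -1 -0.3 -9.3 -0.0206 0.086 0")

```text
t: 25.35
position: [0.584, 0.1141, 0.1363]
orientation: [0.979, 0.114, -0.167, 0.019]
ft_force: [0.1, 0.3, -0.3]
opening: 0.0624
```

```bash
python3 - <<'E'
from h import *
whereh()
for x,p,dz in((0,.04,.3),(0,.02,.2),(-0.0003,.0,.1)): goh(x,MID+dz/1e3,p)
E
```

```text
t 25.35 back: x 0.0 y -68.1 z 152.3 mm pitch 0.0586 roll -0.0001 yaw-err 0.0006 F(n,y,z)=0.1 0.3 -0.3 tq(y) -0.23 open 0.0624 j6 1.222
go (0, 0.15259999999999999, 0.04) shift [-0.3 -0.1 -1.7] rot [-0.0042  0.0181 -0.0006] | 2.0 0.019
go (0, 0.1525, 0.02) shift [-0.7 -0.1 -3.9] rot [-0.0088  0.0376 -0.0006] | 4.0 0.039
go (-0.0003, 0.15239999999999998, 0.0) shift [-1.4 -0.3 -6.1] rot [-0.0134  0.0571 -0.0006] | 6.0 0.059
```

>>> play_rows(increments="55 -0.2 0 -0.9 -0.002 0.009 0;55 -0.3 -0.1 -1.7 -0.004 0.018 0;55 -0.5 -0.1 -2.8 -0.0065 0.028 0;55 -0.7 -0.1 -3.9 -0.009 0.0376 0;55 -1 -0.2 -5 -0.011 0.047 0;55 -1.4 -0.3 -6.1 -0.0134 0.057 0;55 -1.4 -0.3 -6.1 -0.0134 0.057 0")

```text
t: 26.05
position: [0.583, 0.1139, 0.13]
orientation: [0.974, 0.113, -0.195, 0.023]
ft_force: [1.3, -0.1, 0.2]
opening: 0.0625
```

```bash
python3 - <<'E'
from h import *
import cv2
whereh()
for x,p,dz in((-.0008,-.01,0),(-.0015,-.015,-.1)): goh(x,MID+dz/1e3,p)
im=imaging.get_image('side');cv2.imwrite('pics/s13.png',cv2.resize(im[130:260,240:370,::-1],None,fx=4.5,fy=4.5,interpolation=2))
E
```

```text
t 26.05 back: x 0.1 y -68.0 z 152.2 mm pitch 0.0001 roll 0.0000 yaw-err 0.0008 F(n,y,z)=1.2 -0.4 0.2 tq(y) -0.49 open 0.0625 j6 1.293
go (-0.0008, 0.1523, -0.01) shift [-1.1 -0.3 -0.9] rot [-0.0024  0.0098 -0.0008] | 1.0 0.01
go (-0.0015, 0.1522, -0.015) shift [-1.9 -0.5 -1.5] rot [-0.0035  0.0147 -0.0008] | 2.0 0.015
```

View pics/s13.png

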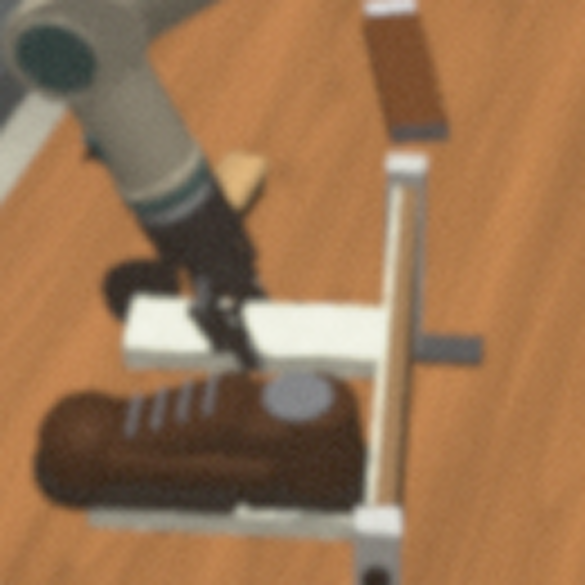

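>>> play_rows(increments="55 -0.6 -0.1 -0.5 -0.001 0.005 0;55 -1.2 -0.3 -1 -0.0025 0.01 0;55 -1.9 -0.5 -1.5 -0.0035 0.0147 0;55 -1.9 -0.5 -1.5 -0.0035 0.0147 0;55 -1.9 -0.5 -1.5 -0.0035 0.0147 0")

```text
t: 26.6
position: [0.5829, 0.114, 0.129]
orientation: [0.973, 0.113, -0.201, 0.023]
ft_force: [5.8, 2.7, -0.3]
opening: 0.0622
```

```bash
python3 - <<'E'
from h import *
whereh()
E
```

```text
t 26.60 back: x 0.3 y -68.0 z 152.2 mm pitch -0.0102 roll -0.0000 yaw-err 0.0011 F(n,y,z)=6.3 1.3 -0.3 tq(y) -1.26 open 0.0622 j6 1.306
```

>>> play_rows(increments="55 0 0 -0.3 0 0.002 0;55 0 0 -0.3 0 0.002 0;60 0 0 -0.3 0 0.002 0", grip_force=20)

```text
t: 26.9
position: [0.5829, 0.114, 0.1287]
orientation: [0.973, 0.113, -0.202, 0.023]
ft_force: [2.6, 1.1, -0.1]
opening: 0.062
```

```bash
python3 - <<'E'
from h import *
whereh()
E
```

```text
t 26.90 back: x 0.3 y -68.0 z 152.2 mm pitch -0.0122 roll 0.0005 yaw-err 0.0012 F(n,y,z)=2.8 0.4 -0.1 tq(y) -0.77 open 0.0620 j6 1.308
```

>>> play_rows(increments="63 0 0 0 0 0 0;65 0 0 0 0 0 0;68 0 0 0 0 0 0;72 0 0 0 0 0 0;78 0 0 0 0 0 0;84 0 0 0 0 0 0;84 0 0 0 0 0 0;84 0 0 0 0 0 0")

```text
t: 27.7
position: [0.5829, 0.114, 0.1287]
orientation: [0.973, 0.113, -0.202, 0.023]
ft_force: [0.1, -0.7, -0.3]
opening: 0.0842
```

```bash
python3 - <<'E'
from h import *
import cv2
whereh();o=monitor.get_obs();np.save('w14.npy',np.r_[o['position'],o['orientation']])
for n in('side','wrist'):
  im=imaging.get_image(n);im=im[130:260,240:370] if n=='side' else im
  cv2.imwrite(f'pics/{n}14.png',cv2.resize(im[:,:,::-1],None,fx=4.5 if n=='side' else 1,fy=4.5 if n=='side' else 1,interpolation=2))
E
```

```text
t 27.70 back: x 0.3 y -68.0 z 152.2 mm pitch -0.0123 roll 0.0005 yaw-err 0.0012 F(n,y,z)=-0.0 -0.7 -0.3 tq(y) -0.44 open 0.0842 j6 1.308
```

View pics/side14.png

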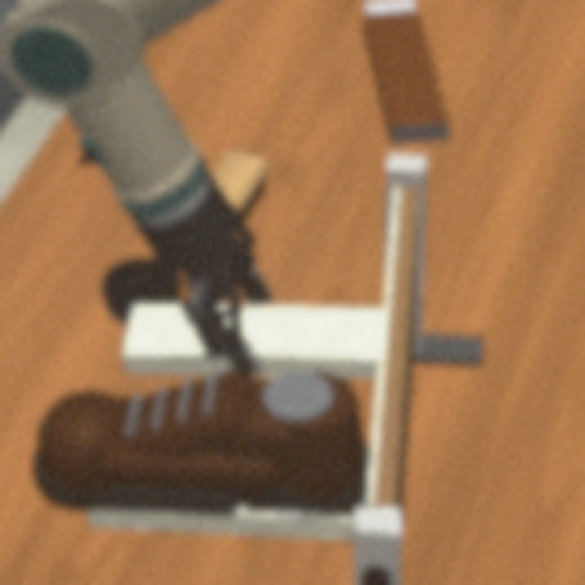

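View pics/wrist14.png

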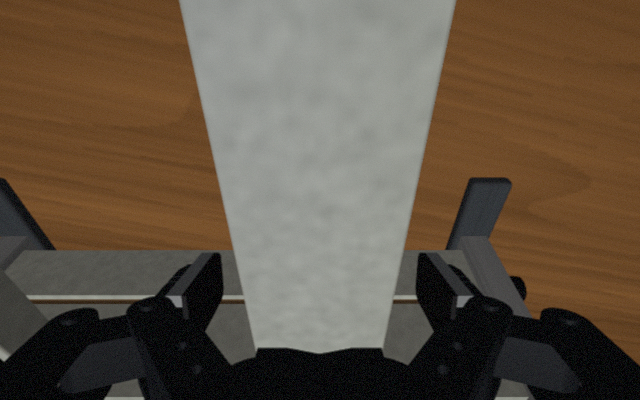

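>>> play_rows(increments="85 4 1 9 0 0 0;85 12 3 28 0 0 0;85 24 5.5 55 0 0 0;85 39 9 92 0 0 0;85 55 13 130 0 0 0;85 70 16 165 0 0 0;85 85 20 200 0 0 0;85 85 20 220 0 0 0;85 85 20 220 0 0 0;85 85 20 220 0 0 0")

```text
t: 28.8
position: [0.6679, 0.1338, 0.3487]
orientation: [0.973, 0.113, -0.201, 0.023]
ft_force: [-1.2, -0.2, -1.0]
opening: 0.0848
```

```bash
python3 - <<'E'
from h import *
import cv2
o=monitor.get_obs();print(o['t'],o['ft_force']);np.save('w15.npy',np.r_[o['position'],o['orientation']])
for n in('side','wrist','top'):
  im=imaging.get_image(n);im=im[130:260,240:370] if n=='side' else im
  cv2.imwrite(f'pics/{n}15.png',cv2.resize(im[:,:,::-1],None,fx=4.5 if n=='side' else 1,fy=4.5 if n=='side' else 1,interpolation=2))
E
```

```text
28.8 [-1.17173408 -0.16530556 -1.01094713]
```

View pics/side15.png

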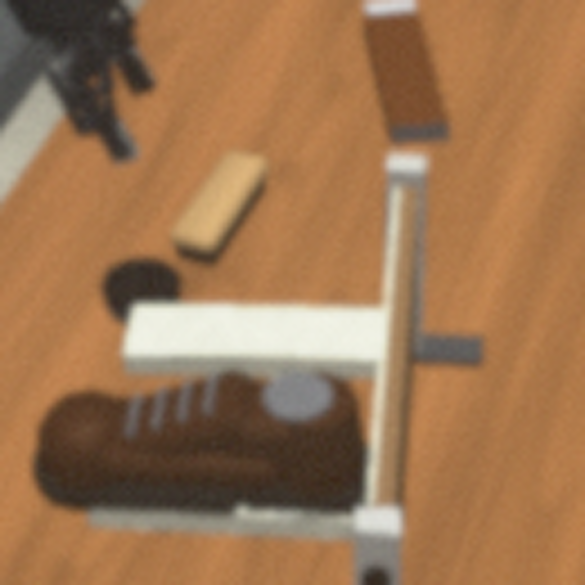

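View pics/wrist15.png

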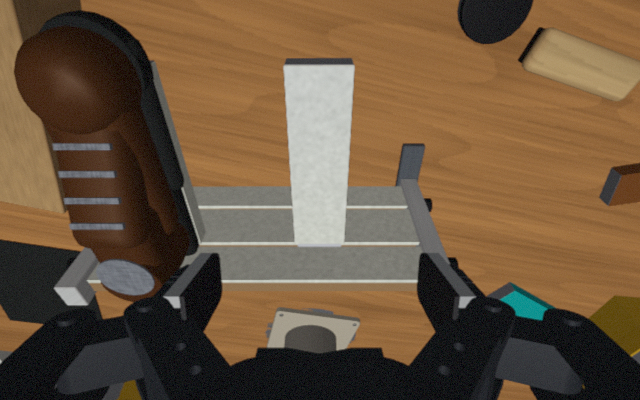

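View pics/top15.png

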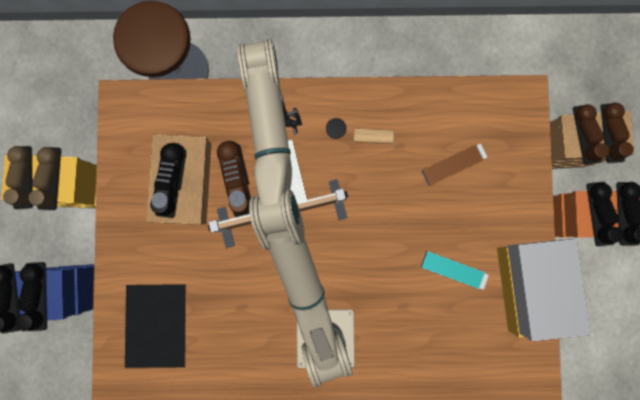

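```bash
python3 - <<'E'
from h import *
import cv2
a=cv2.imread('pics/wrist15.png');cv2.imwrite('pics/c15.png',cv2.resize(a[180:290,240:400],None,fx=5,fy=5,interpolation=2))
P=np.load('w15.npy')
for uv in[(298,246),(344.5,246)]:print(wz(uv,P,.153)[1])
for uv in[(284.5,59),(353.5,59)]:print(wz(uv,P,.151)[1])
E
```

```text
[-0.00183511 -0.04052219  0.153     ]
[-0.00184435 -0.10091214  0.153     ]
[ 0.22822303 -0.03779677  0.151     ]
[ 0.22823393 -0.09771222  0.151     ]
```

View pics/c15.png

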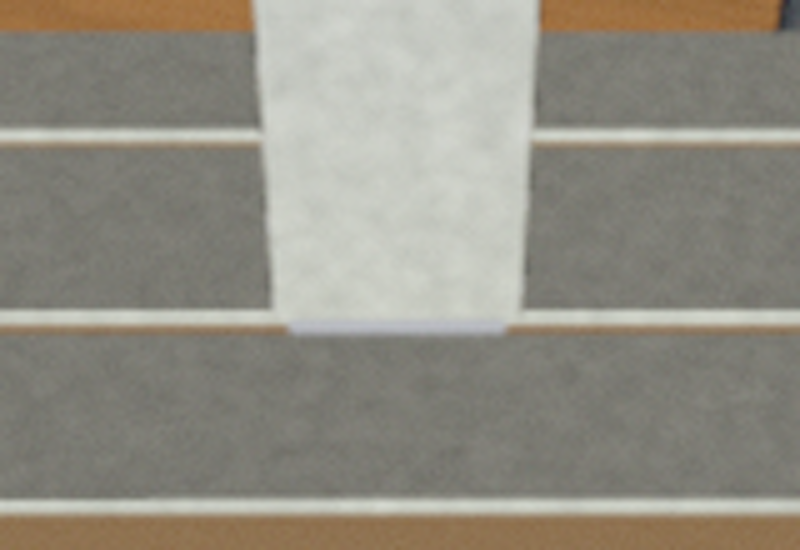

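```bash
python3 - <<'E'
from h import *
f=lambda p:((p-np.array([240,130])+.5)*4.5-.5).round(0)
S=lambda x,y,z:F0+N*x+Y*y+np.array([0,0,z])
for d in(0,.02,.05):
  print(d,[f(proj('side',S(x,-.068+.032,.1283-x*d+z))) for x in(.22,.0) for z in(0,.025)],[f(proj('side',S(.22,-.1,.153-.22*d)))])
print('up',[f(proj('side',S(x,.117+.032,.1283+z-x*.02))) for x in(.22,.0) for z in(0,.025)])
E
```

```text
0 [array([123., 370.]), array([121., 348.]), array([381., 381.]), array([381., 360.])] [array([132., 298.])]
0.02 [array([123., 373.]), array([121., 352.]), array([381., 381.]), array([381., 360.])] [array([133., 302.])]
0.05 [array([124., 379.]), array([122., 357.]), array([381., 381.]), array([381., 360.])] [array([133., 308.])]
up [array([ 87., 533.]), array([ 84., 512.]), array([367., 544.]), array([367., 522.])]
```

```bash
python3 - <<'E'
import cv2
a=cv2.imread('pics/side15.png');cv2.imwrite('pics/c16.png',cv2.resize(a[280:400,100:420],None,fx=2.5,fy=2.5))
E
```

```text
(no output)
```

View pics/c16.png

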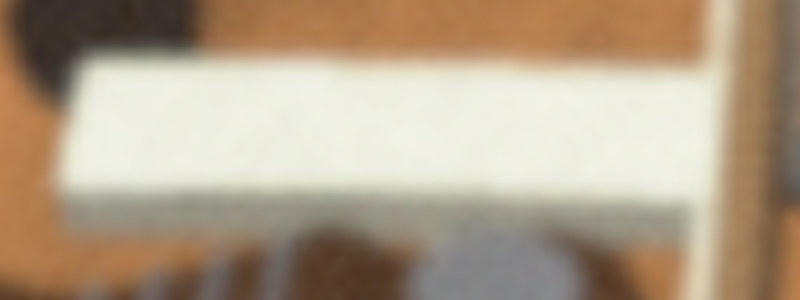

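```bash
python3 - <<'E'
from workcell import r
print(r.job_done())
E
```

```text
the job is handed in; nothing more can be done
None
```

The white shelf now hangs on its own in the top groove beside the shelf already up, and I handed the job in at about 29 s; the hand-in reports no verdict. The gripper was fully clear before I handed it in.

**How it went**
- **Grasp:** I picked the shelf up, but that upright grasp would have run joint 6 into its limit with the front raised. I set the shelf down in front of the stand and gripped it again with the tool leaning outward.
- **Insertion:** With the front raised 30 degrees I fed the tongue into the groove and felt the lower lip at about 5 N. That put the real groove at about 152.3 mm, so 2 mm above nominal.
- **Lowering:** I lowered the front by hand to level. The most push I read between moves was about 7 N, against the 25 N limit. I then seated the back with about 6 N and let go.

**Last checks**
- **Tongue and back:** The close crop shows the tongue in the groove and the back against the face. Just before release the back was about 0.3 mm out.
- **Position:** The shelf is about 68 mm to the right of the stand's middle. That is within about 5 mm of my estimate for the middle of the free stretch.
- **Level:** The arm's own measurement gave 0.012 rad of droop and the side picture about 0.03 rad, both within the 0.08 limit.
- **Other goods:** The tin, brush, shoe box and shoe look unmoved in the pictures.

**What disagreed**
- My first reading of the face contact was off by a few millimetres: the back's upper edge had slipped slightly into the mouth. I corrected this while lowering.
- The final wrist picture gave a shelf length about 10 mm too long. I put this down to reading the wrong edge at the front, but did not remeasure it.

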